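Raise the easel tray six clicks and mount the tall canvas

ROBOT

A 7-joint arm with a two-finger parallel gripper is mounted at the origin on the work surface. World frame = base frame: x ahead of the robot, y to its left, z up, the work surface at z = 0. Lengths are in m, angles in rad, forces in N, time in s.
With the tool pointing down it reaches from about 0.425 to 1.025 m from the base axis. Payload 9.4 kg.
Tool frame: the origin (TCP) lies midway between the tips of the shut fingers; the grasp point (between the pads) lies 19 mm behind it (env.grip_depth is the distance from the TCP to the grasp point, in m); x points along the fingers, z is the direction in which the jaws open and shut, and the axes are right-handed (so a half turn about x gives the same grasp; the last joint's range is limited). The gripper opens to 93 mm and grips with 3 to 60 N. Pads are 15 mm wide; open, the fingers measure 128 mm over their backs; the gripper's body (75 mm by 188 mm) begins 65 mm behind the grasp point.
Start: joints at [1.07, 0.599, -0.003, 1.599, 0.002, 0.943, -0.08], TCP at [0.298, -0.661, 0.219] pointing down, gripper open.
Joint ranges: [-2.57, 2.57], [-0.35, 1.97], [-1.29, 1.29], [0.11, 2.56], [-1.05, 4.19], [0.11, 1.86], [-2.63, 2.63]. Speed limits (rad/s): [2.22, 2.22, 3.01, 3.01, 3.14, 3.14, 3.14].

INTERFACE

Orientations are given as [roll, pitch, yaw] about the fixed x, y, z axes, in that order (R = Rz(yaw) Ry(pitch) Rx(roll)).
In Python, from station import env gives the robot as it stands. The module is installed in compiled form; this text tells all that it offers.
- The arm moves only by the shell command python3 -m inch 'ROWS' [OPENING] [FORCE]. ROWS is JSON, a list of rows, each a list of 4 numbers: the shift along the tool's x, y, z in mm, then the turn about the tool's x in degrees. A call has exactly 10 rows; each row shifts and turns the pose as measured when the row begins, along the tool's axes as they then stand; what a row does not reach is not made up. A row lasts 1/10 s, in which the tool goes at most 50 mm and 8.59 degrees, less where a joint would pass 70% of its speed; a pose out of reach is approached as far as the arm can. A call is refused whole if a number of a shift passes 50 or a number of a turn 8.59, either way. A call with a gripper value outside its range is refused whole. OPENING is the opening, from -1 (shut) to 1 (fully open), so that 0 is half open, set as the call begins (- or left out, the last holds). The fingers move at their own pace and stop on an object; FORCE is the grip in N (left out, the last holds). Time passes only in rows, so rows that do not move let the fingers close, or fill a call up. It gives the time, the measured TCP pose, the force and the opening at its end, in the units of the state.
- env.get_obs(): the state, without advancing time (a new reading comes with each control period).
- env.grab_frame(name): name is "scene" or "side" or "wrist"; returns a dict with "frame" (400x640x3 uint8, blue, green, red), "fx", "fy", "cx", "cy" (pixels), "world_from_camera" (4x4, takes a point from camera to world coordinates). Camera axes: x right, y down, z forward; pixel columns grow to the right and rows downward; lengths in m; the calibration is good to about 2 mm. The wrist camera is an equidistant fisheye: a pixel r from the principal point sees the ray r / f radians off the axis. A picture is of the moment at which its call begins. There is no depth.
- env.hand_in(): hands the job in, once; it reports no verdict.
The state is a dict: "clock": time; "joint_positions": joint angles; "dq": joint speeds; "joint_efforts": joint torques, N m; "position": TCP position; "ee_rot": TCP orientation; "force": force on the tool from outside, world axes, zero at the start; "moment": the same for the moment, N m; "width": finger opening in m.
Only numpy, scipy, OpenCV 4.12 (cv2) and the standard library are available. Lean on these libraries where they do the work, as an engineer would, in place of code of your own. Each camera call takes 0.05 s, during which the arm holds its last target.

TASK

Set up the table easel for the next painting: lift its canvas tray six clicks of the ratchet up from the notch it is in now and let the pawl take it. Then take the tall canvas from the rack and set it down on the tray without dropping it, centred on the mast, white face towards the front of the easel, its foot in the groove and its back leaning on the mast; let go and leave everything else where it stands.

Things in the scene. Friction and masses are not known exactly. Their poses are not given: they have to be found in the camera images.
- easel: Fixed wooden table easel, 250 mm deep (x), 234 mm wide (y). Origin: under the middle of its base, on the table. Its front is its -x side, where the tray is, turned to the robot or up to 50 degrees to the robot's left. A central mast, 40 mm wide, 18 mm thick, leans 0.175 rad back (to +x), with a toothed steel strip on its +y edge and a strut behind it at y = 0. 22 mm high runners lie under the tray's ends; nothing else stands there.
- tray (a joint): Height of the tray along the mast above its lowest notch, m, growing upwards. Notches are 10 mm apart: the pawl holds at 0, 0.010, 0.020 ... 0.100. Lifting takes 4 to 9 N and clicks once per notch, up to a stop at 0.107; the tray cannot come down again: let go, it settles by less than 10 mm onto the last notch passed. It starts in one of the three lowest notches.
- tray_ledge (a point): Where the canvas stands: on top of the tray's ledge, mid-groove, mid-length. Axes lean with the mast: x back, y along the ledge, z up the mast (the way the tray slides). Ledge 220 mm long, 34 deep (x -21 to +13 mm), 16 thick, 80 to 165 mm above the table; a lip on its front edge, 8 mm thick, 11 high, leaves a 26 mm groove between x = -13 and the mast's front face at x = +14.
- tray_left (a point): Centre of the ledge 85 mm to its +y side, half-way through its 16 mm thickness, axes as tray_ledge. Here it can be pinched from above across its 34 mm depth, with free space in front and behind. The pawl and its small thumb lever stick out behind the ledge on this side, at y = 20 to 65 mm, up to 10 mm above the ledge.
- tray_right (a point): Centre of the ledge 85 mm to its -y side, half-way through its thickness; pinch it in the same way.
- rack: Fixed wooden canvas rack, 230 mm long (y), 90 mm deep (x). Origin: under its middle, on the table. Three slots in a row at y = -70, 0, +70 mm, each 23 mm wide, between round dowels that reach 80 mm above the table; canvases stand on edge in them, on rails 20 mm high, faces along the rack's +y. Any canvas may be in any slot.
- tall_mid (a point): Centre of the tall canvas: a portrait panel 120 mm wide (y), 150 high (z), 18 thick (x), the tallest in the rack, about 0.16 kg. Its white painting face looks along its -x axis; the back (+x) is brown paper in a wooden edge; z points to its top edge.
- tall_face (a point): Middle of the tall canvas's white face (9 mm from its centre along its -x), same axes.
- tall_foot (a point): Middle of the tall canvas's lower edge (75 mm below its centre), same axes.
- tall: The tall canvas; origin in the middle of its lower edge, same axes as tall_mid.
- wide_mid (a point): Centre of the wide canvas, 160 mm wide, 105 mm high, 18 mm thick, in the rack: a bystander.
- square_mid (a point): Centre of the square canvas, 100 mm wide and high, 18 mm thick, in the rack: a bystander.
- ink_bottle: Bystander: small ink jar, 42 mm across, 62 mm high, standing between easel and rack. Origin under its middle.
- bowl: Bystander: dark wooden bowl, 90 mm across, 42 mm high, beyond the easel and the rack. Origin under its middle.
- oil_bottle: Bystander: amber bottle, 60 mm across, 150 mm high, beyond the rack. Origin under its middle.
- brush_jar: Bystander: glass jar with brushes, 80 mm across, 250 mm high in all, left of the easel. Origin under its middle.
- mast_top (a point): Middle of the mast's top end, about 230 mm above the table; it does not move with the tray.
- tray_back (a point): Point in the air behind the mast that shows which way is the back: 100 mm along +x from tray_ledge, moving with the tray.
Mind the look-alikes: they are no part of the job. Leave any green or purple look-alike of the tall alone.

How it is judged:
On the way, in this order (a step that is already met when the one before it is completed fails the run):
1. the tray has been raised six clicks (60 mm) from its start and let go, so that the pawl holds it there, and the tall canvas is not on it yet (distance of tray_ledge from where it was at the start of the episode between 0.057 and 0.063 m and contact force between the fingers and tray below 0.2 N and velocity of joint tray below 0.01 m/s and distance between tall_foot and tray_ledge above 0.08 m), for 0.2 s.
2. the tall canvas, still held by the gripper, has been brought down to the tray's ledge (its foot within 6 mm of it and within 20 mm of the middle) (x of tall_foot in the frame of tray_ledge between -0.015 and 0.016 m and y of tall_foot in the frame of tray_ledge between -0.02 and 0.02 m and z of tall_foot in the frame of tray_ledge between -0.006 and 0.006 m and contact force between the fingers and tall above 1 N), for 0.1 s.
At the end, for the whole second after the job is handed in: the pawl holds the tray six notches (60 mm, within 3) above its start; the tall canvas rests, released, foot in the groove (height within 6 mm, within 20 mm of the middle), in line with the tray within 0.12 rad, white face front, leaning on the mast within 0.2 rad (distance of tray_ledge from where it was at the start of the episode between 0.057 and 0.063 m and velocity of joint tray below 0.01 m/s and linear speed of tall below 0.02 m/s and x of tall_foot in the frame of tray_ledge between -0.015 and 0.016 m and y of tall_foot in the frame of tray_ledge between -0.02 and 0.02 m and z of tall_foot in the frame of tray_ledge between -0.006 and 0.006 m and angle between the y axis of tall_mid and the y axis of tray_ledge, either way round below 0.12 rad and angle between the z axis of tall_mid and the z axis of tray_ledge, either way round below 0.2 rad and x of tray_back in the frame of tall_mid above 0.05 m and contact force between tall and tray above 0.1 N and contact force between tall and easel above 0.02 N); the robot touches nothing.
It fails at once if the wide or the square canvas is shifted by more than 30 mm (distance of any of wide_mid, square_mid from where it was at the start of the episode above 0.03 m).
It fails at once if the ink jar, bowl, bottle or brush jar is shifted by more than 40 mm (distance of any of ink_bottle, bowl, oil_bottle, brush_jar from where it was at the start of the episode above 0.04 m).
It fails at once if the ink jar, bowl, bottle or brush jar is tipped over (angle between any of ink_bottle, bowl, oil_bottle, brush_jar's own z axis and vertical above 0.5 rad).
It also fails if it takes over 51 s, if anything falls off the work surface, if the arm or the gripper's body presses on something with over 40 N, if the wrist force passes 120 N, or if a joint passes its speed limit or range.

## Working session

There is one attempt and no reset: what is moved stays moved. The work goes in short steps, Python scripts to look and compute and a shell command to move; the robot and the scene stay as the last step left them, time stands still between calls to the robot, and variables do not carry over. Pictures are saved under pics/ and viewed, and the job is handed in when it is done.

```bash
mkdir -p pics; python3 - <<'E'
from station import env
import cv2,numpy as np
o=env.get_obs()
print({k:np.round(v,3).tolist() for k,v in o.items()}, env.grip_depth)
for n in ["scene","side","wrist"]:
    f=env.grab_frame(n); cv2.imwrite(f"pics/a_{n}.png",f["frame"]); print(n,f["fx"],f["fy"],f["cx"],f["cy"],np.round(f["world_from_camera"],3).tolist())
E
```

```text
{'clock': 0.0, 'joint_positions': [1.07, 0.6, -0.003, 1.6, 0.002, 0.943, -0.08], 'dq': [0.001, -0.0, 0.001, -0.002, 0.002, 0.0, 0.001], 'joint_efforts': [0.0, -76.506, 1.497, -25.235, -0.052, 0.017, 0.0], 'position': [0.298, -0.66, 0.218], 'ee_rot': [-3.051, 1.569, 2.085], 'force': [-1.198, -0.4, 0.502], 'moment': [0.017, -0.004, 0.031], 'width': 0.093} 0.0188
scene 383.3375298395737 383.3375298395737 324.83698382418623 204.71577654579568 [[0.293, 0.812, -0.505, 1.139], [0.956, -0.252, 0.15, -0.124], [-0.006, -0.527, -0.85, 1.145], [0.0, 0.0, 0.0, 1.0]]
side 447.84208268403944 447.84208268403944 324.15669809118776 204.31451110405544 [[-0.944, -0.245, 0.222, 0.276], [-0.33, 0.664, -0.671, 0.899], [0.017, -0.706, -0.708, 1.067], [0.0, 0.0, 0.0, 1.0]]
wrist 309.70691628693146 309.70691628693146 320.630521710291 200.3003360584455 [[0.411, -0.884, -0.222, 0.358], [-0.912, -0.399, -0.099, -0.632], [-0.001, 0.243, -0.97, 0.384], [0.0, 0.0, 0.0, 1.0]]
```

View pics/a_scene.png

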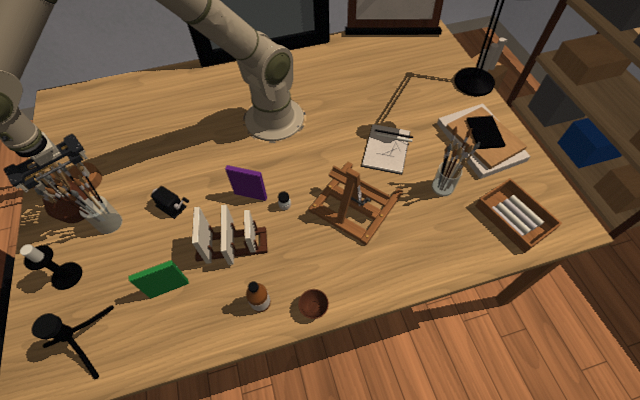

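View pics/a_side.png

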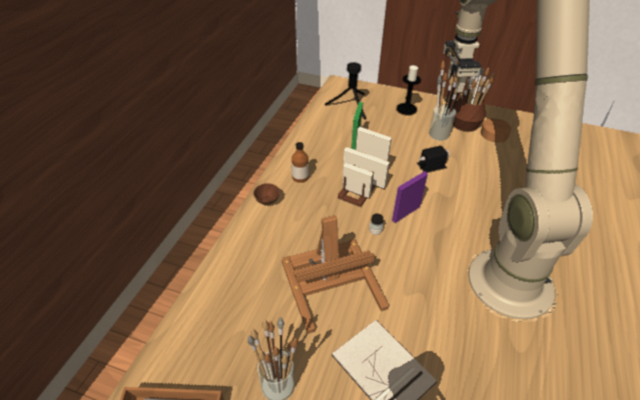

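View pics/a_wrist.png

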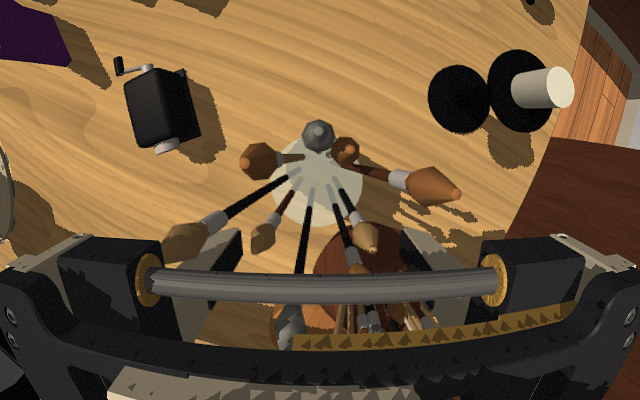

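```bash
python3 - <<'E'
import cv2
a=cv2.imread('pics/a_scene.png'); b=cv2.imread('pics/a_side.png')
cv2.imwrite('pics/z1.png',cv2.resize(a[150:280,180:290],None,fx=5,fy=5,interpolation=2)[:600,:])
cv2.imwrite('pics/z2.png',cv2.resize(a[150:255,290:420],None,fx=5.7,fy=5.7,interpolation=2))
cv2.imwrite('pics/z3.png',cv2.resize(b[200:340,270:400],None,fx=4.2,fy=4.2,interpolation=2))
cv2.imwrite('pics/z4.png',cv2.resize(b[90:215,320:440],None,fx=4.7,fy=4.7,interpolation=2))
E
```

```text
(no output)
```

View pics/z1.png

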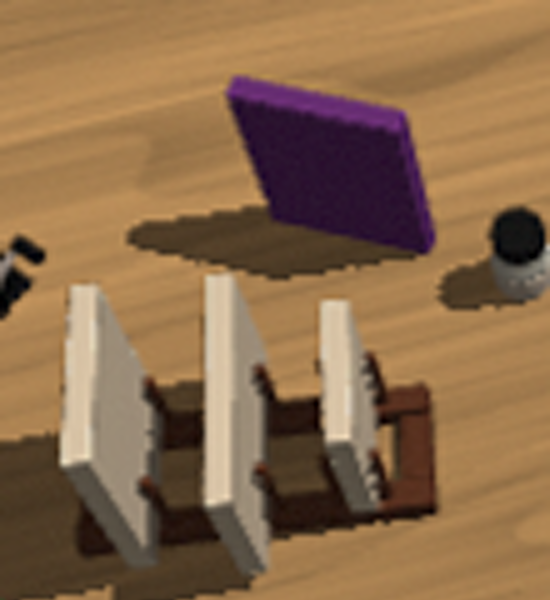

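View pics/z2.png

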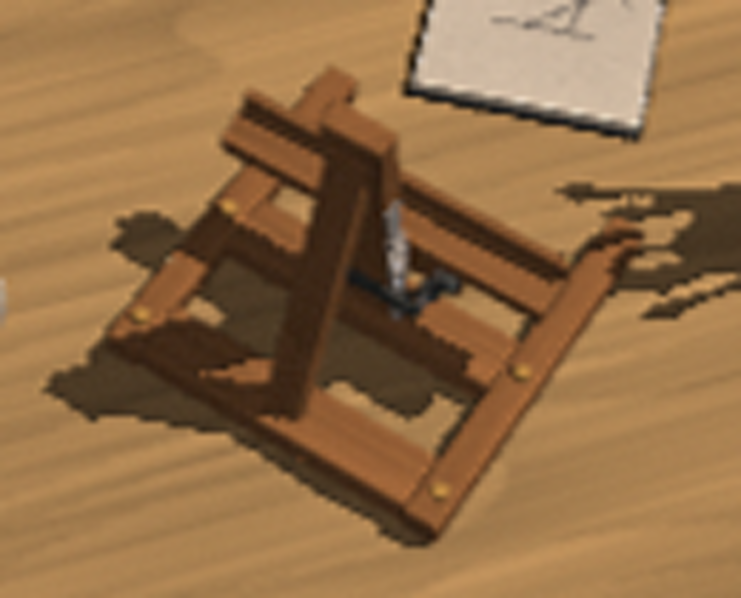

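View pics/z3.png

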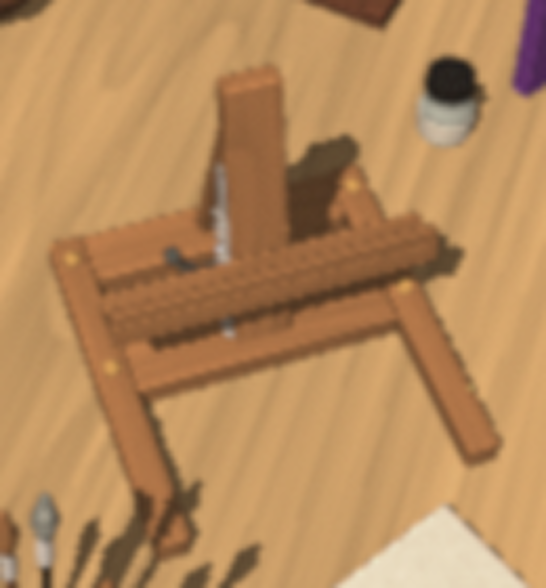

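View pics/z4.png

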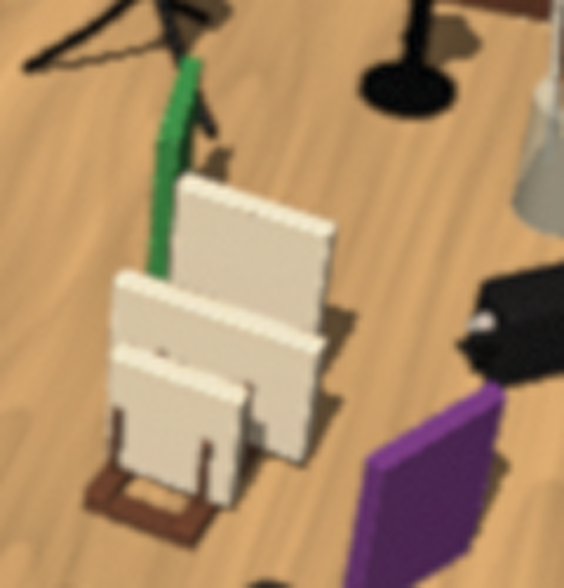

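```bash
cat > h.py <<'E'
from station import env
import cv2,numpy as np, pickle
from scipy.spatial.transform import Rotation as R
from scipy.optimize import least_squares
def grab(n,tag):
    f=env.grab_frame(n); cv2.imwrite(f'pics/{tag}.png',f['frame']); pickle.dump(f,open(f'pics/{tag}.pkl','wb')); return f
def load(tag): return pickle.load(open(f'pics/{tag}.pkl','rb'))
def proj(f,P,fish=False):
    P=np.atleast_2d(P); M=np.linalg.inv(f['world_from_camera']); p=P@M[:3,:3].T+M[:3,3]
    if fish:
        r=np.hypot(p[:,0],p[:,1]); th=np.arctan2(r,p[:,2]); s=th/r
        return np.c_[f['cx']+f['fx']*s*p[:,0], f['cy']+f['fy']*s*p[:,1]]
    return np.c_[f['cx']+f['fx']*p[:,0]/p[:,2], f['cy']+f['fy']*p[:,1]/p[:,2]]
def ray(f,uv,fish=False):
    x=(uv[0]-f['cx'])/f['fx'];y=(uv[1]-f['cy'])/f['fy']
    if fish:
        t=np.hypot(x,y); d=np.array([np.sin(t)*x/t,np.sin(t)*y/t,np.cos(t)])
    else: d=np.array([x,y,1.])
    W=np.array(f['world_from_camera']); return W[:3,3],W[:3,:3]@d/np.linalg.norm(d)
def atz(f,uv,z,fish=False):
    o,d=ray(f,uv,fish); return o+d*(z-o[2])/d[2]
def tri(rays):
    A=0;b=0
    for o,d in rays:
        Q=np.eye(3)-np.outer(d,d);A=A+Q;b=b+Q@o
    p=np.linalg.solve(A,b); return p,[np.linalg.norm((np.eye(3)-np.outer(d,d))@(p-o)) for o,d in rays]
def crop(f,x0,y0,w,h,s,tag,lines=()):
    im=cv2.resize(f['frame'][y0:y0+h,x0:x0+w],None,fx=s,fy=s,interpolation=cv2.INTER_CUBIC)
    for k in range((x0+9)//10*10,x0+w,10):
        X=int((k+.5-x0)*s); cv2.line(im,(X,0),(X,6),(255,255,0),1)
        if k%20==0: cv2.putText(im,str(k),(X-10,18),0,.4,(255,255,0),1)
    for k in range((y0+9)//10*10,y0+h,10):
        Y=int((k+.5-y0)*s); cv2.line(im,(0,Y),(6,Y),(255,255,0),1)
        if k%20==0: cv2.putText(im,str(k),(8,Y+4),0,.4,(255,255,0),1)
    for a,b,c in lines:
        cv2.line(im,*[tuple(int(v) for v in ((np.array(q)+.5-[x0,y0])*s)) for q in (a,b)],c,1)
    cv2.imwrite(f'pics/{tag}.png',im)
E
python3 - <<'E'
from h import *
a=grab('scene','s0');b=grab('side','d0')
crop(a,305,160,100,75,8,'c1');crop(b,275,210,100,75,8,'c2')
crop(a,188,200,85,70,8,'c3');crop(b,335,122,60,75,8,'c4')
E
```

```text
(no output)
```

View pics/c1.png

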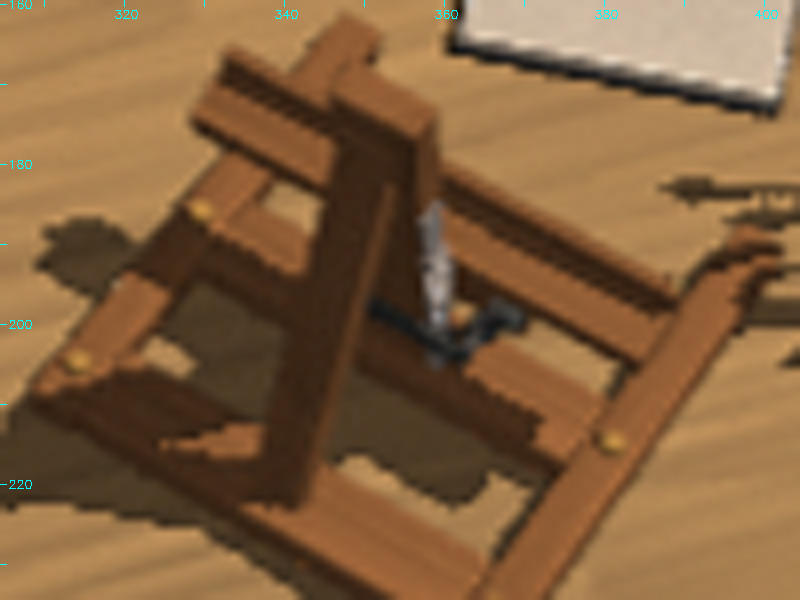

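View pics/c2.png

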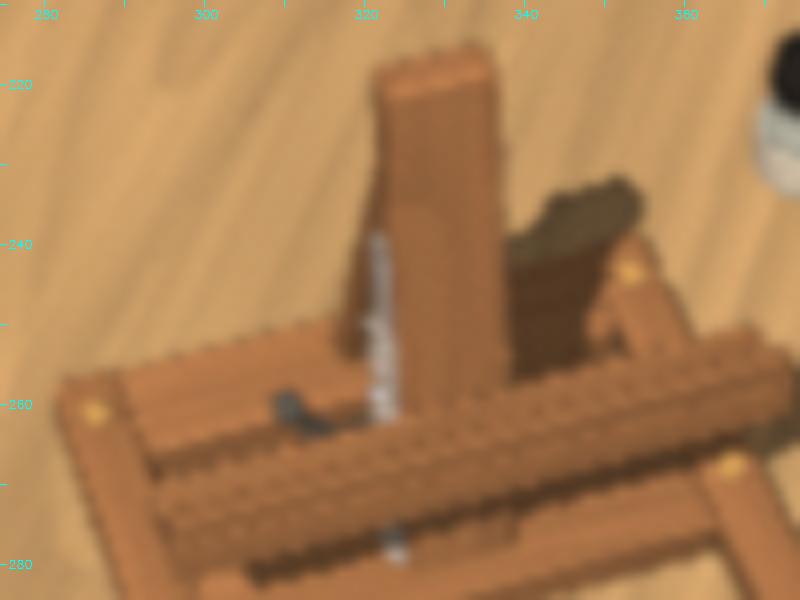

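View pics/c3.png

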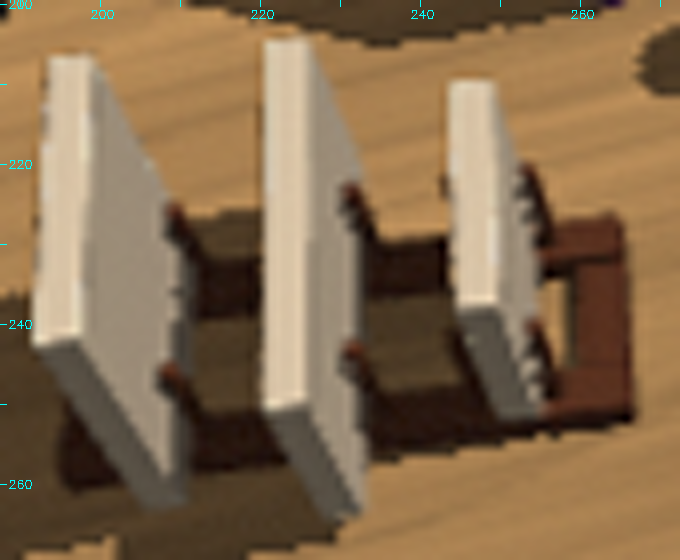

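View pics/c4.png

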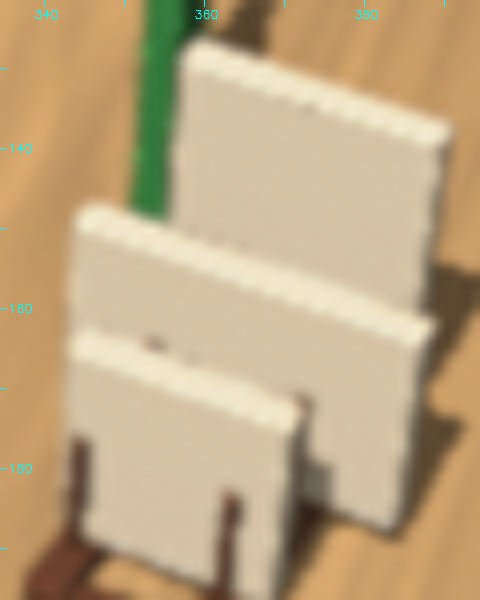

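```bash
cat > fit0.py <<'E'
from h import *
a=load('s0');b=load('d0')
mm=.001
def A(x,y): return (305+x/8-.5,160+y/8-.5)
def B(x,y): return (275+x/8-.5,210+y/8-.5)
# (img,uv, tray-frame pt ; 'm' means z=mast top)
obs=[(a,A(352,62),(14,-20,'m')),(a,A(437,112),(14,20,'m')),(a,A(418,140),(32,20,'m')),(a,A(330,95),(32,-20,'m')),
(b,B(375,70),(32,20,'m')),(b,B(485,42),(32,-20,'m')),(b,B(497,72),(14,-20,'m')),(b,B(385,100),(14,20,'m')),
(a,A(230,45),(-21,-110,11)),(a,A(190,112),(13,-110,0)),(a,A(648,355),(13,110,0)),(a,A(685,285),(-17,110,11)),
(b,B(755,325),(13,-110,0)),(b,B(155,490),(-13,110,11))]
def Rt(yaw): return R.from_euler('z',yaw).as_matrix()@R.from_euler('y',.175).as_matrix()
def pt(p,q): 
    return np.array(p[:3])+Rt(p[3])@(np.array([q[0]*mm,q[1]*mm,p[4] if q[2]=='m' else q[2]*mm]))
def res(p): return np.concatenate([proj(f,pt(p,q))[0]-uv for f,uv,q in obs])
r=least_squares(res,[.65,.1,.09,-.5,.14],loss='soft_l1')
if __name__=='__main__':
    p=r.x;print(np.round(p,4),'mast top z',pt(p,(23,0,'m'))); print(np.round(res(p).reshape(-1,2),1).tolist())
    L=[]
    def box(x0,x1,y0,y1,z0,z1):
        c=[(x,y,z) for x in(x0,x1) for y in(y0,y1) for z in(z0,z1)]
        return [(c[i],c[j]) for i in range(8) for j in range(i) if sum(u!=v for u,v in zip(c[i],c[j]))==1]
    E=box(-21,-13,-110,110,0,11)+box(-21,13,-110,110,-16,0)+box(14,32,-20,20,0,'m')
    for f,x,y,t in((a,305,160,'o1'),(b,275,210,'o2')):
        crop(f,x,y,100,75,8,t,[(proj(f,pt(p,u))[0],proj(f,pt(p,v))[0],(0,255,0)) for u,v in E])
E
python3 fit0.py
```

```text
[ 0.4833  0.1841  0.1067 -0.9068  0.1287] mast top z [0.51104979 0.14861607 0.22947414]
[[0.1, -0.5], [0.8, -0.6], [-0.1, 0.6], [-0.5, -0.0], [-1.3, -0.1], [-0.3, -0.0], [0.5, 0.2], [-0.3, 0.2], [0.3, -1.3], [-0.1, -0.4], [-0.6, 0.8], [-0.2, 0.9], [-0.1, -1.6], [0.7, 1.1]]
```

View pics/o1.png

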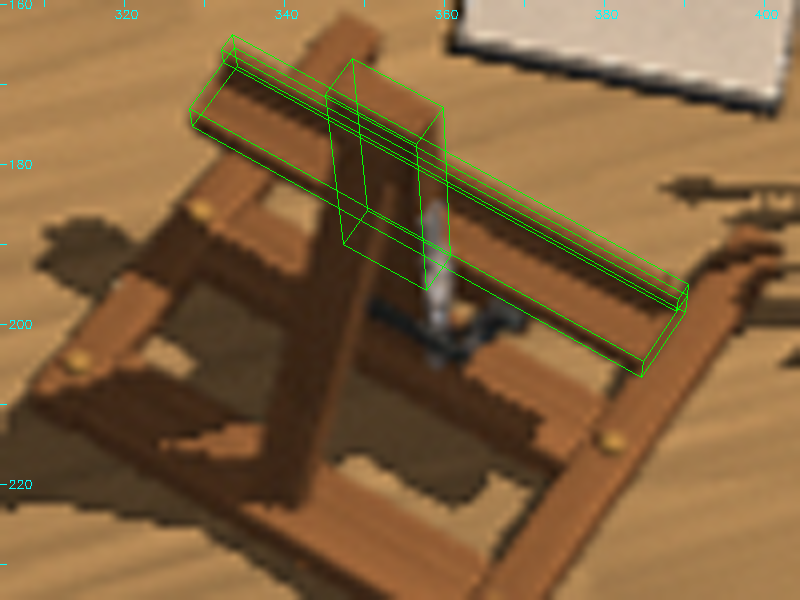

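View pics/o2.png

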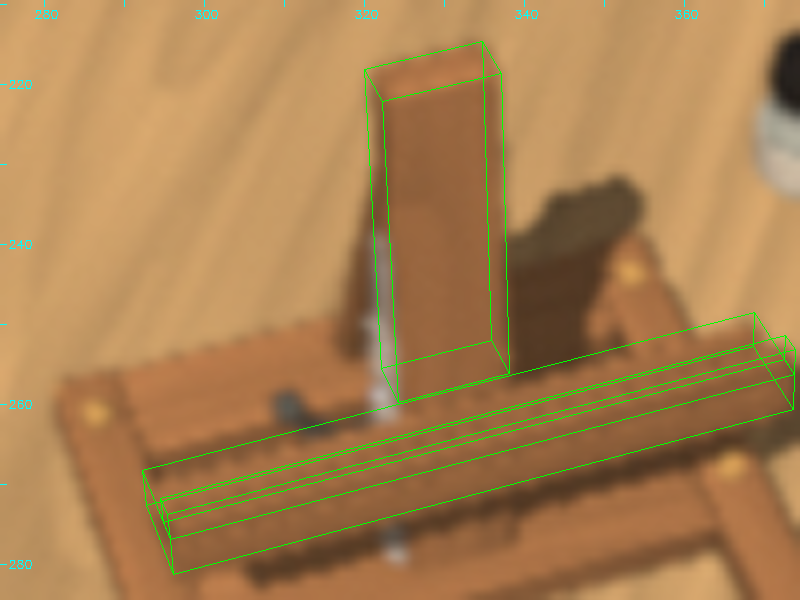

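```bash
cat > fit1.py <<'E'
from h import *
a=load('s0');b=load('d0')
def A(x,y): return (188+x/8-.5,200+y/8-.5)
def B(x,y): return (335+x/8-.5,122+y/8-.5)
# canvas frame at rack-aligned: t = thickness coordinate along n(yaw+90..), w width, z
# rack x axis = u(yaw) ; rack y = n
def mk(W,H,obs):
    def pt(p,q):
        c,s=np.cos(p[2]),np.sin(p[2]); w,t,z=q
        return np.array([p[0]+c*w-s*t,p[1]+s*w+c*t,z+p[3]])
    def res(p): return np.concatenate([proj(f,pt(p,(w*W/2,t*.009,z*H)))[0]-uv for f,uv,(w,t,z) in obs]+[[ (p[3]-.02)*1000]])
    r=least_squares(res,[.5,-.25,0.,.02],loss='soft_l1'); return r.x,res(r.x),pt
# w=+1 : +x side(near scene cam, image bottom); t=+1 : +y side
tall=mk(.12,.15,[(a,A(52,55),(-1,-1,1)),(a,A(92,55),(-1,1,1)),(a,A(80,335),(1,1,1)),(a,A(35,347),(1,-1,1)),(a,A(185,500),(1,1,0)),(a,A(148,508),(1,-1,0)),
 (b,B(200,38),(1,-1,1)),(b,B(183,68),(1,1,1)),(b,B(450,125),(-1,-1,1)),(b,B(435,148),(-1,1,1))])
wide=mk(.16,.105,[(a,A(265,40),(-1,-1,1)),(a,A(308,40),(-1,1,1)),(a,A(306,402),(1,1,1)),(a,A(265,408),(1,-1,1)),(a,A(362,505),(1,1,0)),
 (b,B(92,203),(1,-1,1)),(b,B(75,230),(1,1,1)),(b,B(435,320),(-1,-1,1)),(b,B(415,345),(-1,1,1))])
sq=mk(.10,.10,[(a,A(450,80),(-1,-1,1)),(a,A(495,80),(-1,1,1)),(a,A(497,303),(1,1,1)),(a,A(458,308),(1,-1,1)),
 (b,B(85,330),(1,-1,1)),(b,B(70,355),(1,1,1)),(b,B(302,405),(-1,-1,1)),(b,B(290,432),(-1,1,1))])
if __name__=='__main__':
    for n,r in(('tall',tall),('wide',wide),('sq',sq)): print(n,np.round(r[0],4)); print(np.round(r[1][:-1].reshape(-1,2),1).tolist())
    print('jar',atz(a,(444,190),0),atz(b,(277,385),0),'ink',atz(a,(284,208),0),'oil',atz(a,(260,305),0),'bowl',atz(a,(314,310),0))
E
python3 fit1.py; python3 -c "
from h import *
a=load('s0');b=load('d0');crop(a,420,120,60,80,7,'j1');crop(b,235,310,80,90,6,'j2')"
```

```text
tall [ 0.5107 -0.3305 -0.1714  0.0201]
[[-0.4, 0.2], [0.7, -0.5], [0.3, 0.4], [-0.5, -0.4], [0.8, 0.9], [-0.3, 0.5], [-0.1, 0.4], [-0.3, -0.7], [1.0, 0.2], [0.7, 0.1]]
wide [ 0.5158 -0.2613 -0.1649  0.0199]
[[-0.1, 0.0], [0.3, -0.7], [0.4, 0.1], [-0.7, 0.2], [0.9, 1.5], [0.0, -0.2], [-0.2, -0.7], [0.5, 0.2], [0.8, 0.1]]
sq [ 0.5239 -0.1908 -0.1636  0.02  ]
[[-0.1, 0.3], [0.1, -0.3], [0.8, 0.1], [-0.3, 0.3], [0.2, -0.2], [-0.4, -0.3], [0.8, 0.3], [-0.0, 0.1]]
jar [0.5262998  0.50414374 0.        ] [0.51449393 0.50333096 0.        ] ink [ 0.42948845 -0.06309975  0.        ] oil [ 0.74213273 -0.21470584  0.        ] bowl [ 0.80488861 -0.06276902  0.        ]
```

View pics/j1.png

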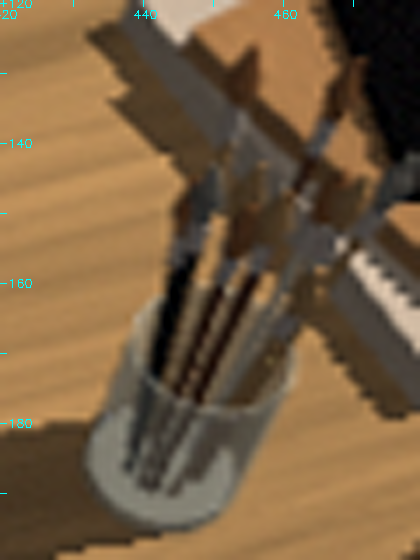

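View pics/j2.png

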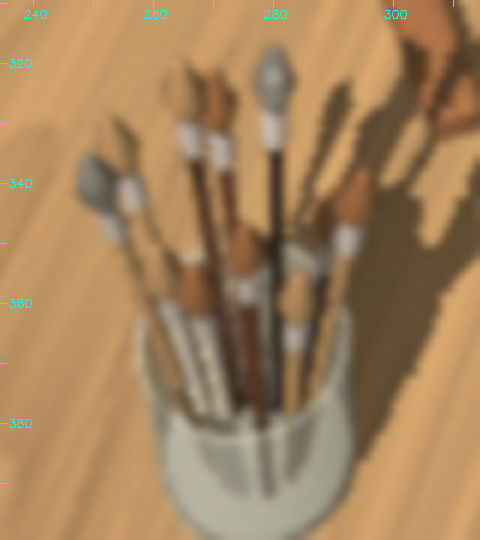

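```bash
cat >> h.py <<'E'
def state():
    o=env.get_obs(); return o,np.array(o['position']),R.from_euler('xyz',o['ee_rot']).as_matrix()
def plan(tgt,ang=None,q=True):
    o,p,M=state(); d=M.T@(np.array(tgt)-p)*1000
    za=np.arctan2(M[1,2],M[0,2])
    print('t%.2f pos'%o['clock'],np.round(p,4),'zang %.1f'%np.degrees(za),'j',np.round(o['joint_positions'],2),'F',np.round(o['force'],1),'w %.4f'%o['width'])
    print('shift tool mm (before turn)',np.round(d,1))
    if ang is not None:
        # turn about tool x (down): find sign
        for k in (0,180):
            da=(ang+k-np.degrees(za)+180)%360-180
            t=da*np.sign(M[2,0]) ; print('turn about tool x deg: %.1f'%t, '(z to %d)'%k)
E
python3 - <<'E'
from h import *
_,p,M=state();print(np.round(M,3))
from fit0 import r,Rt
T=Rt(r.x[3]);c=r.x[:3]+T@[-.004,.085,-.008];print(c)
plan([c[0],c[1],.28],np.degrees(r.x[3]))
E
```

```text
[[-0.     0.912  0.411]
 [ 0.001  0.411 -0.912]
 [-1.    -0.    -0.001]]
[0.54693647 0.24068601 0.09952042]
t0.25 pos [ 0.2981 -0.6607  0.2182] zang -65.7 j [ 1.07  0.6  -0.    1.6   0.    0.94 -0.08] F [ 0.3  0.5 -0.1] w 0.0930
shift tool mm (before turn) [ -61.4  597.6 -719.3]
turn about tool x deg: -13.8 (z to 0)
turn about tool x deg: 166.2 (z to 180)
```

```bash
python3 -m inch '[[-45,5,-5,0],[-15,28,-34,0],[0,31,-37,0],[0,31,-37,0],[0,31,-37,0],[0,31,-37,0],[0,31,-37,0],[0,31,-37,0],[0,31,-37,0],[0,31,-37,0]]' 0.6 40
python3 -m inch '[[0,31,-37,0],[0,31,-37,0],[0,31,-37,0],[0,31,-37,0],[0,31,-37,0],[0,31,-37,0],[0,31,-37,0],[0,31,-37,0],[0,25,-30,0],[0,0,0,0]]'
python3 - <<'E'
from h import *
from fit0 import r,Rt
T=Rt(r.x[3]);c=r.x[:3]+T@[-.004,.085,-.008]
plan([c[0],c[1],.28],np.degrees(r.x[3]))
E
```

```text
clock: 1.25
position: [0.4175, -0.2323, 0.2787]
ee_rot: [-0.345, 1.569, -1.503]
force: [0.9, -0.2, -0.7]
width: 0.0742
clock: 2.25
position: [0.5392, 0.1991, 0.2801]
ee_rot: [1.227, 1.564, 0.075]
force: [0.2, -0.9, 1.2]
width: 0.0746
t2.25 pos [0.5392 0.1991 0.2801] zang -66.0 j [-0.24  0.36 -0.29  1.87  0.13  0.92 -1.74] F [ 0.2 -0.9  1.2] w 0.0746
shift tool mm (before turn) [  0.2  24.  -34.8]
turn about tool x deg: -14.1 (z to 0)
turn about tool x deg: 165.9 (z to 180)
```

```bash
python3 -m inch '[[0,12,-17,0],[0,12,-17,0],[0,0,0,-7],[0,0,0,-7],[0,0,0,0],[0,0,0,0],[0,0,0,0],[0,0,0,0],[0,0,0,0],[0,0,0,0]]'
python3 - <<'E'
from h import *
from fit0 import r,Rt
T=Rt(r.x[3]);c=r.x[:3]+T@[-.004,.085,-.008]
plan([c[0],c[1],.28],np.degrees(r.x[3]))
grab('wrist','w1');grab('scene','s1');grab('side','d1')
E
```

```text
clock: 3.25
position: [0.5467, 0.2373, 0.2793]
ee_rot: [0.332, 1.565, -0.58]
force: [-0.2, -0.4, 0.0]
width: 0.0746
t3.25 pos [0.5467 0.2373 0.2793] zang -52.2 j [-0.26  0.4  -0.35  1.82  0.17  0.95 -1.59] F [-0.2 -0.4  0. ] w 0.0746
shift tool mm (before turn) [-0.7  2.2 -2.6]
turn about tool x deg: -0.3 (z to 0)
turn about tool x deg: 179.7 (z to 180)
```

View pics/w1.png

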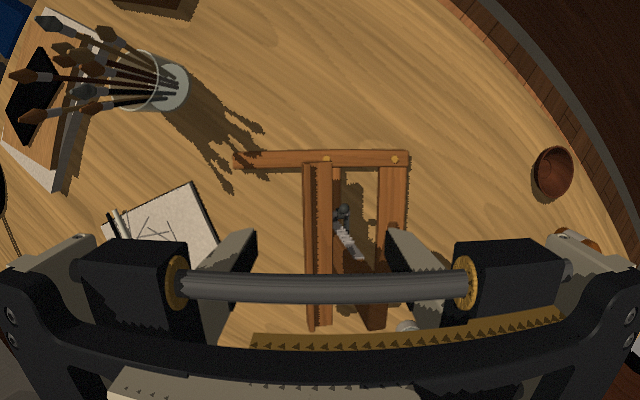

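```bash
cat > ov.py <<'E'
from h import *
import sys
def box(x0,x1,y0,y1,z0,z1):
    c=[(x,y,z) for x in(x0,x1) for y in(y0,y1) for z in(z0,z1)]
    return [(c[i],c[j]) for i in range(8) for j in range(i) if sum(u!=v for u,v in zip(c[i],c[j]))==1]
def draw(f,pt,p,x,y,w,h,s,t,fish=False,mast=True):
    E=box(-21,-13,-110,110,0,11)+box(-21,13,-110,110,-16,0)+(box(14,32,-20,20,0,'m') if mast else [])
    L=[]
    for u,v in E:
        P=[pt(p,u)*(1-k)+pt(p,v)*k for k in np.linspace(0,1,6)]
        q=proj(f,np.array(P),fish)
        L+=[(q[i],q[i+1],(0,255,0)) for i in range(5)]
    crop(f,x,y,w,h,s,t,L)
E
python3 - <<'E'
from ov import *
from fit0 import *
f=load('w1')
crop(f,280,140,80,100,6,'w1c')
draw(f,pt,r.x,280,140,80,100,6,'w1o',True)
E
```

```text
(no output)
```

View pics/w1c.png

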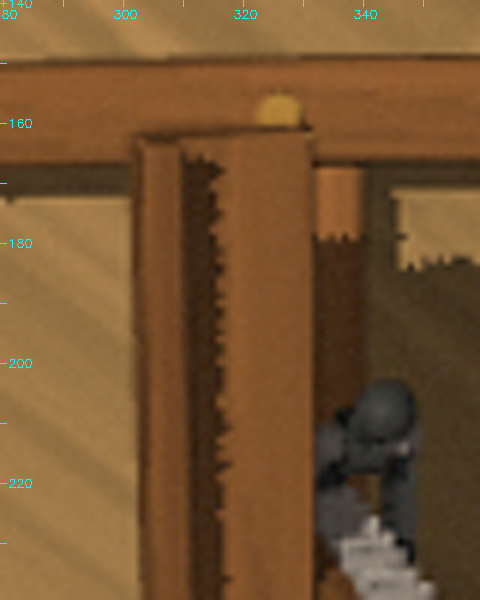

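View pics/w1o.png

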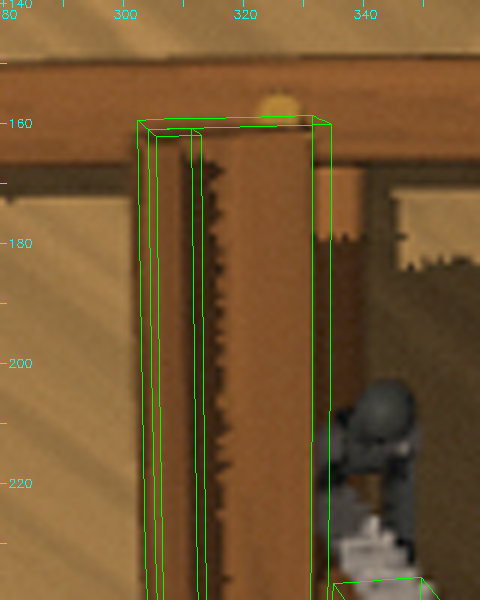

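```bash
cat > fit2.py <<'E'
from h import *
import fit0
from fit0 import pt,Rt
f=load('w1')
def W(x,y): return np.array((280+x/6-.5,140+y/6-.5))
cor=[(W(143,140),(-21,110,11)),(W(181,140),(-13,110,11)),(W(312,131),(13,110,0))]
lin=[(W(150,590),(-21,11)),(W(190,590),(-13,11)),(W(313,590),(13,0))]
def res(p):
    e=list(fit0.res(p)*.8)
    for uv,q in cor: e+=list(proj(f,pt(p,q),True)[0]-uv)
    for uv,(x,z) in lin:
        L=proj(f,np.array([pt(p,(x,y,z)) for y in np.linspace(110,0,12)]),True)
        e.append(np.interp(uv[1],L[:,1],L[:,0])-uv[0])
    return np.array(e)
r=least_squares(res,fit0.r.x,loss='soft_l1')
if __name__=='__main__':
    print(np.round(r.x,4),pt(r.x,(23,0,'m')));print(np.round(res(r.x),1).tolist())
    T=Rt(r.x[3]);print('tray_left',r.x[:3]+T@[-.004,.085,-.008])
    from ov import draw
    draw(f,pt,r.x,280,140,80,100,6,'w1o2',True)
    draw(load('d0'),pt,r.x,275,210,100,75,8,'o2b')
    draw(load('s0'),pt,r.x,305,160,100,75,8,'o1b')
E
python3 fit2.py
```

```text
[ 0.4812  0.1853  0.1037 -0.8978  0.1325] [0.50964221 0.1495534  0.23012215]
[0.1, -0.8, 0.8, -1.0, 0.1, -0.0, -0.3, -0.4, -0.7, 0.2, 0.0, 0.1, 0.8, 0.3, 0.1, 0.4, 0.1, -0.9, -0.1, -0.2, -0.3, 0.4, -0.1, 0.4, 0.2, -0.5, 1.2, 2.1, -0.7, 0.2, 0.4, -0.1, 0.1, -0.6, 0.2, 0.5, 0.4]
tray_left [0.54429415 0.24244871 0.09651268]
```

View pics/w1o2.png

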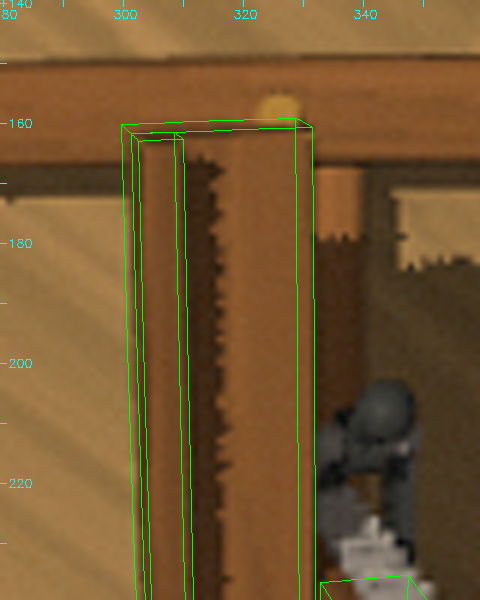

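View pics/o2b.png

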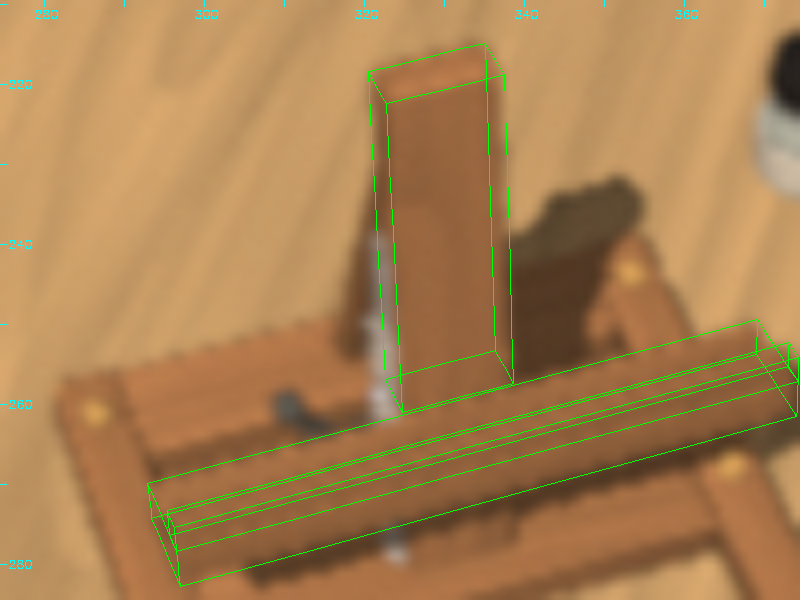

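View pics/o1b.png

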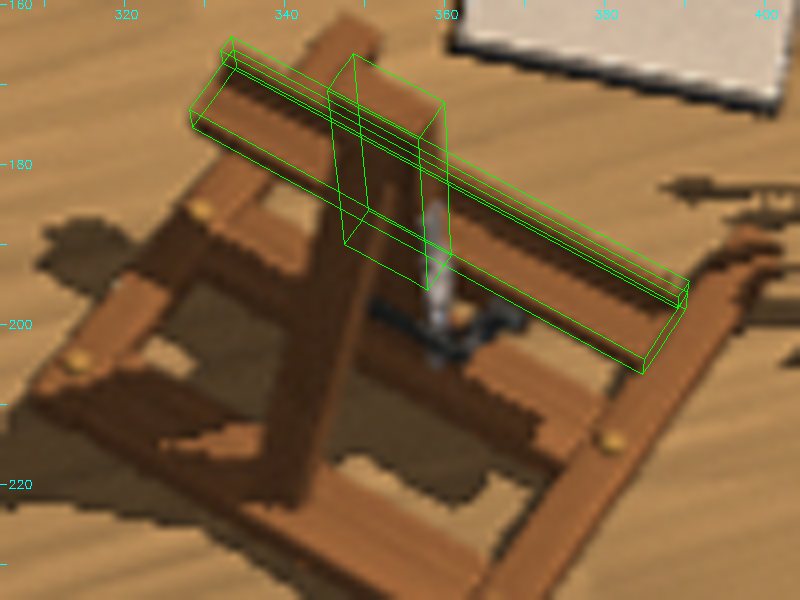

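```bash
python3 - <<'E'
from h import *
plan([.5443,.2425,.08],np.degrees(-.895))
E
```

```text
t3.40 pos [0.5467 0.2374 0.2793] zang -52.2 j [-0.26  0.4  -0.35  1.82  0.17  0.95 -1.59] F [ 0.9 -0.4 -0.2] w 0.0746
shift tool mm (before turn) [199.3   0.9  -6.5]
turn about tool x deg: -0.9 (z to 0)
turn about tool x deg: 179.1 (z to 180)
```

```bash
python3 -m inch '[[0,0.5,-3,-0.9],[20,0.5,-3,0],[35,0,0,0],[35,0,0,0],[35,0,0,0],[30,0,0,0],[25,0,0,0],[15,0,0,0],[5,0,0,0],[0,0,0,0]]'
python3 - <<'E'
from h import *
plan([.5443,.2425,.08],np.degrees(-.895))
grab('side','d2');f=load('d2');crop(f,250,150,140,150,4,'d2c')
grab('wrist','w2')
E
```

```text
clock: 4.4
position: [0.546, 0.247, 0.0739]
ee_rot: [1.07, 1.562, 0.183]
force: [-0.7, 0.1, 0.2]
width: 0.0745
t4.40 pos [0.546  0.247  0.0739] zang -50.8 j [-0.35  0.65 -0.26  2.    0.32  0.52 -1.72] F [-0.7  0.1  0.2] w 0.0745
shift tool mm (before turn) [-6.1 -4.1  2.4]
turn about tool x deg: 0.5 (z to 0)
turn about tool x deg: -179.5 (z to 180)
```

View pics/d2c.png

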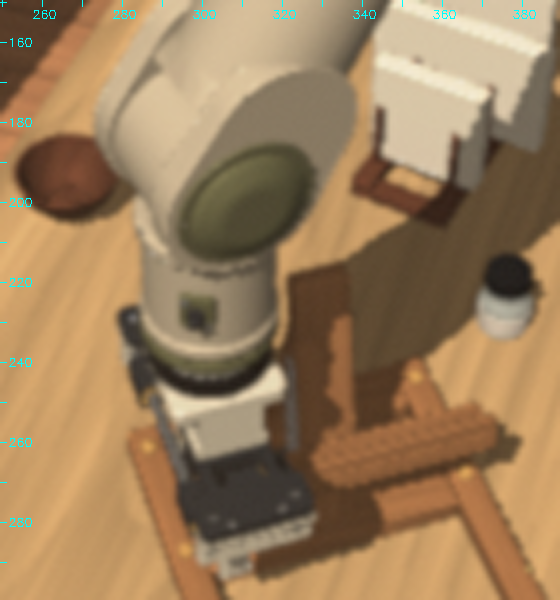

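View pics/w2.png

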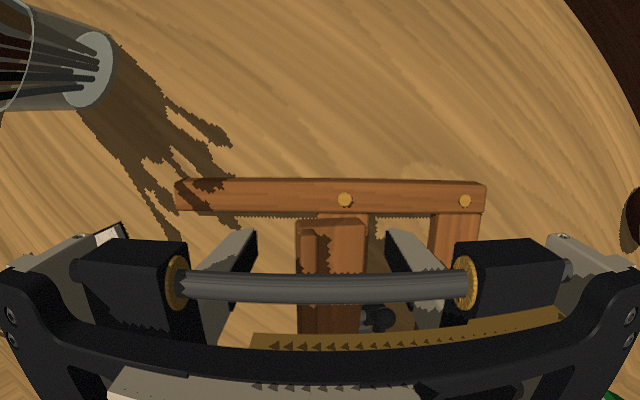

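```bash
python3 -m inch '[[-3,-2,1.5,0.5],[-2,-2,1,0],[0,0,0,0],[0,0,0,0],[0,0,0,0],[0,0,0,0],[0,0,0,0],[0,0,0,0],[0,0,0,0],[0,0,0,0]]' -1 25
python3 - <<'E'
from h import *
plan([.5443,.2425,.08],np.degrees(-.895))
print(env.get_obs()['force'])
E
```

```text
clock: 5.5
position: [0.547, 0.2423, 0.0843]
ee_rot: [1.168, 1.554, 0.27]
force: [-0.1, -1.4, 0.1]
width: 0.035
t5.50 pos [0.547  0.2423 0.0843] zang -51.5 j [-0.34  0.63 -0.26  2.    0.31  0.53 -1.72] F [-0.1 -1.4  0.1] w 0.0350
shift tool mm (before turn) [ 4.2 -2.1 -1.9]
turn about tool x deg: -0.2 (z to 0)
turn about tool x deg: 179.8 (z to 180)
[-0.12199419 -1.37530839  0.07843531]
```

```bash
python3 -m inch '[[0,0,0,0],[-4,0,0.7,0],[-6,0,1.1,0],[-6,0,1.1,0],[-6,0,1.1,0],[-6,0,1.1,0],[-6,0,1.1,0],[-6,0,1.1,0],[-4,0,0.7,0],[0,0,0,0]]' -1 40
python3 - <<'E'
from h import *
o,p,M=state(); d=p-[.547,.2423,.0843]; yw=-.895
T=R.from_euler('zyx',[yw,.175,0]).as_matrix(); print('in tray axes mm',T.T@d*1000)
plan([.547,.2423,.0843])
E
```

```text
clock: 6.5
position: [0.5522, 0.2358, 0.1311]
ee_rot: [1.251, 1.554, 0.353]
force: [2.1, 0.8, -4.7]
width: 0.0344
in tray axes mm [ 3.15915862 -6.45328314 46.95099395]
t6.50 pos [0.5522 0.2358 0.1311] zang -51.5 j [-0.3   0.57 -0.3   1.97  0.28  0.63 -1.67] F [ 2.1  0.8 -4.7] w 0.0344
shift tool mm (before turn) [46.7 -0.7 -8.6]
```

```bash
python3 -m inch '[[-5,0,1,0],[-5,0,1,0],[-4,0,0.8,0],[0,0,0,0],[0,0,0,0],[0,0,0,0],[0,0,0,0],[0,0,0,0],[0,0,0,0],[0,0,0,0]]'
cat >> h.py <<'E'
def lift(p,p0=(.547,.2423,.0843),yaw=-.895):
    T=R.from_euler('z',yaw).as_matrix()@R.from_euler('y',.175).as_matrix(); return T.T@(np.array(p)-p0)*1000
E
python3 - <<'E'
from h import *
o,p,M=state(); print(lift(p),o['width'],o['force'])
for n,t in(('scene','s3'),('side','d3'),('wrist','w3')): grab(n,t)
from fit2 import r,pt
from ov import draw
q=r.x.copy()
T=R.from_euler('z',q[3]).as_matrix()@R.from_euler('y',.175).as_matrix()
q[:3]+=T@[0,0,.064];q[4]-=.064
draw(load('s3'),pt,q,305,140,100,75,8,'s3o');draw(load('d3'),pt,q,275,190,110,75,7,'d3o')
E
```

```text
clock: 7.5
position: [0.5538, 0.2337, 0.1464]
ee_rot: [1.258, 1.553, 0.361]
force: [3.2, 0.3, -4.4]
width: 0.0349
[ 1.36291636e-03 -6.65359031e-02  6.30821324e+01] 0.034883492230827255 [ 3.15026332  0.34217172 -4.38486256]
```

View pics/s3o.png

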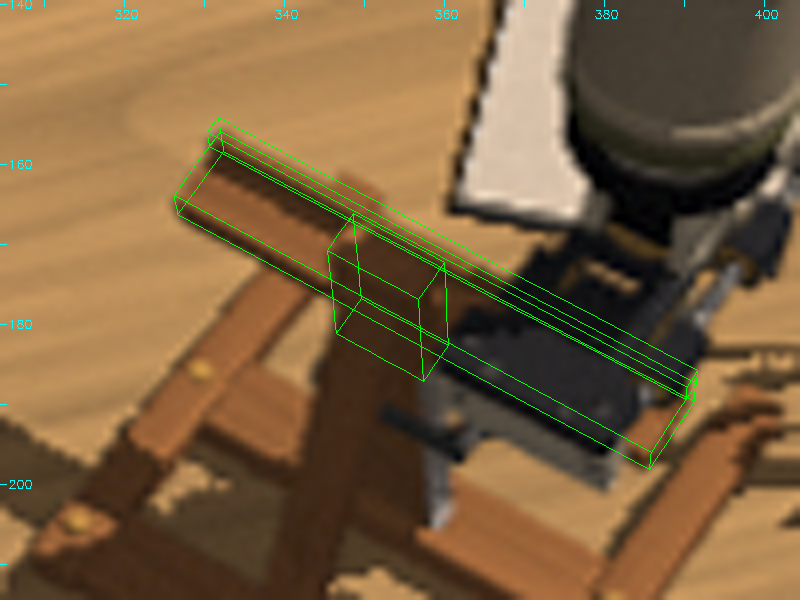

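View pics/d3o.png

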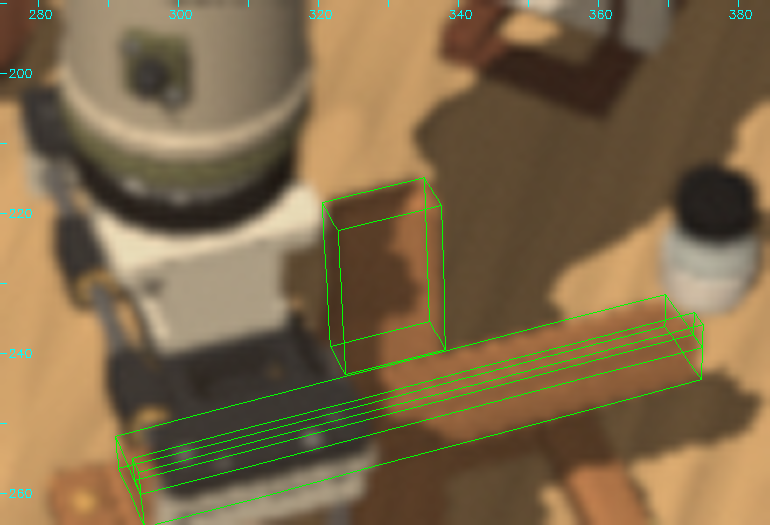

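View pics/w3.png

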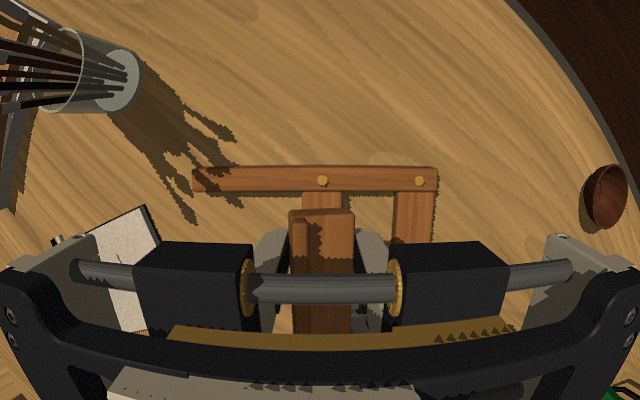

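```bash
python3 -m inch '[[-1.5,0,0.3,0],[0,0,0,0],[0,0,0,0],[0,0,0,0],[0,0,0,0],[0,0,0,0],[0,0,0,0],[0,0,0,0],[0,0,0,0],[0,0,0,0]]'
python3 - <<'E'
from h import *
o,p,M=state(); print(lift(p),o['width'],o['force'])
for n,t in(('scene','s4'),('side','d4')): grab(n,t)
A=load('s0')['frame'];B=load('s4')['frame'];
cv2.imwrite('pics/cmp.png',np.hstack([cv2.resize(A[158:188,318:350],None,fx=12,fy=12,interpolation=0),cv2.resize(B[146:176,316:348],None,fx=12,fy=12,interpolation=0)]))
A=load('d0')['frame'];B=load('d4')['frame'];
cv2.imwrite('pics/cmp2.png',np.hstack([cv2.resize(A[245:275,350:380],None,fx=12,fy=12,interpolation=0),cv2.resize(B[225:255,350:380],None,fx=12,fy=12,interpolation=0)]))
from fit2 import r,pt
q=r.x.copy();T=R.from_euler('z',q[3]).as_matrix()@R.from_euler('y',.175).as_matrix()
for n,c in(('s4',(13,-110,0)),('s4',(-21,-110,11)),('d4',(-21,-110,11)),('d4',(13,-110,0))):
    f=load(n);b=proj(f,pt(q,c))[0]
    print(n,c,b,[(L,np.round(proj(f,pt(q,c)+T@[0,0,L/1000])[0]-b,2).tolist()) for L in(60,64,68)])
E
```

```text
clock: 8.65
position: [0.554, 0.2335, 0.1478]
ee_rot: [1.269, 1.553, 0.372]
force: [3.8, 1.9, -6.1]
width: 0.0347
[-2.24217201e-02 -5.53978710e-02  6.44983721e+01] 0.034690984360050005 [ 3.81598739  1.93672312 -6.08322757]
s4 (13, -110, 0) [328.1657079  173.24595546] [(60, [-1.79, -8.76]), (64, [-1.91, -9.37]), (68, [-2.04, -9.98])]
s4 (-21, -110, 11) [333.42791245 164.03240962] [(60, [-1.56, -9.17]), (64, [-1.67, -9.81]), (68, [-1.77, -10.45])]
d4 (-21, -110, 11) [374.35229151 254.18163942] [(60, [0.57, -17.1]), (64, [0.61, -18.28]), (68, [0.65, -19.46])]
d4 (13, -110, 0) [369.17042989 249.4865567 ] [(60, [0.4, -16.78]), (64, [0.43, -17.93]), (68, [0.46, -19.09])]
```

View pics/cmp.png

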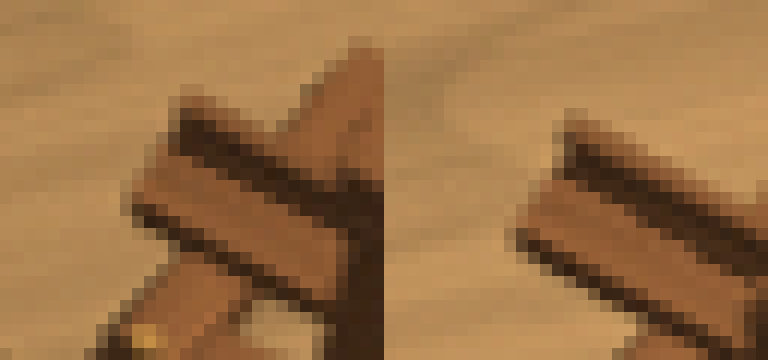

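View pics/cmp2.png

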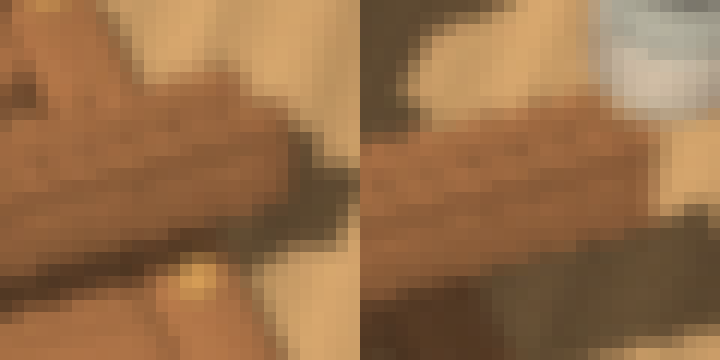

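```bash
python3 -m inch '[[0,0,0,0],[0,0,0,0],[0,0,0,0],[0,0,0,0],[0,0,0,0],[0,0,0,0],[0,0,0,0],[0,0,0,0],[0,0,0,0],[0,0,0,0]]' 0.6 40
python3 - <<'E'
from h import *
o,p,M=state(); print(lift(p),o['width'],o['force'])
for n,t in(('scene','s5'),('side','d5'),('wrist','w5')): grab(n,t)
A=load('s0')['frame'];B=load('s5')['frame'];
a=np.hstack([cv2.resize(A[158:188,318:350],None,fx=10,fy=10,interpolation=0),cv2.resize(B[146:176,316:348],None,fx=10,fy=10,interpolation=0)])
A=load('d0')['frame'];B=load('d5')['frame'];
b=np.hstack([cv2.resize(A[245:275,350:382],None,fx=10,fy=10,interpolation=0),cv2.resize(B[225:255,350:382],None,fx=10,fy=10,interpolation=0)])
cv2.imwrite('pics/cmp3.png',np.vstack([a,b]))
E
```

```text
clock: 9.75
position: [0.5526, 0.233, 0.1491]
ee_rot: [1.199, 1.555, 0.302]
force: [0.3, -1.1, 0.8]
width: 0.0743
[-0.6327944  -1.44951099 65.66468436] 0.07426412590025763 [ 0.26231355 -1.0605246   0.80876431]
```

View pics/cmp3.png

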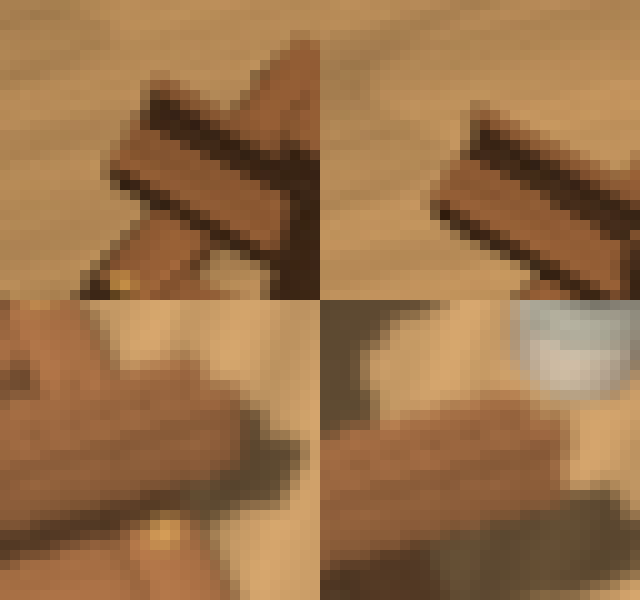

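View pics/w5.png

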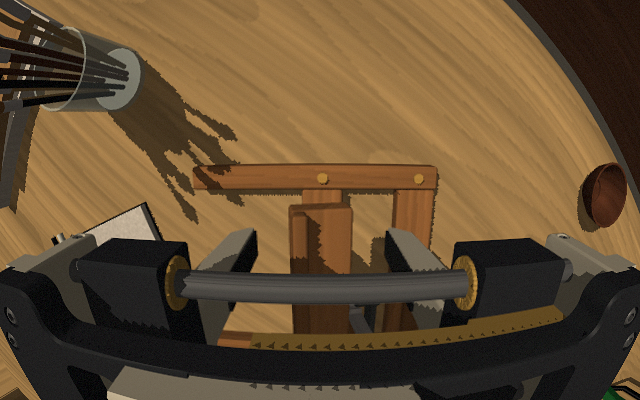

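```bash
python3 -m inch '[[-10,0,0,0],[-25,0,0,0],[-40,0,0,0],[-40,0,0,0],[-35,0,0,0],[-20,0,0,0],[0,-30,0,0],[0,-30,0,0],[0,0,0,0],[0,0,0,0]]'
python3 - <<'E'
from h import *
plan([.5,-.33,.3],-99.7)
for n,t in(('scene','s6'),('side','d6'),('wrist','w6')): grab(n,t)
E
```

```text
clock: 10.9
position: [0.5012, 0.1948, 0.3322]
ee_rot: [1.267, 1.55, 0.372]
force: [0.6, 0.4, 0.2]
width: 0.074
t10.90 pos [0.5012 0.1948 0.3322] zang -51.3 j [-0.18  0.27 -0.38  1.88  0.12  0.99 -1.51] F [0.6 0.4 0.2] w 0.0740
shift tool mm (before turn) [  28.3 -329.8  408.6]
turn about tool x deg: 48.4 (z to 0)
turn about tool x deg: -131.6 (z to 180)
```

View pics/w6.png

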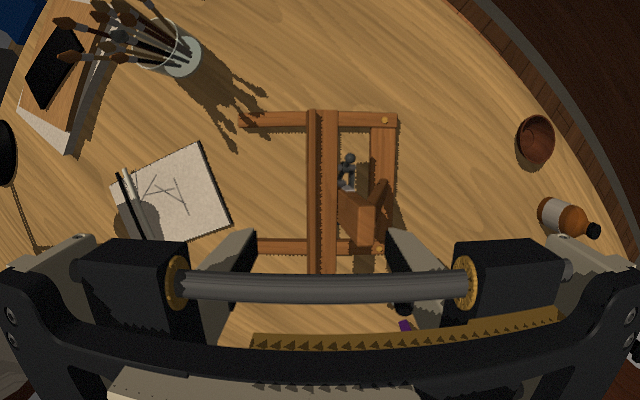

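```bash
python3 - <<'E'
from ov import *
from fit2 import r,pt,Rt
q=r.x.copy();q[:3]+=Rt(q[3])@[0,0,.06];q[4]-=.06;np.save('q0.npy',q);print(q)
f=load('w6');crop(f,290,95,110,95,7,'w6c');crop(f,290,180,110,95,7,'w6d')
draw(f,pt,q,290,95,110,95,7,'w6o',True);
crop(load('s6'),310,140,100,75,8,'s6c');crop(load('d6'),275,205,110,75,7,'d6c')
E
```

```text
[ 0.48766165  0.17712862  0.16277765 -0.89781841  0.07245563]
```

View pics/w6c.png

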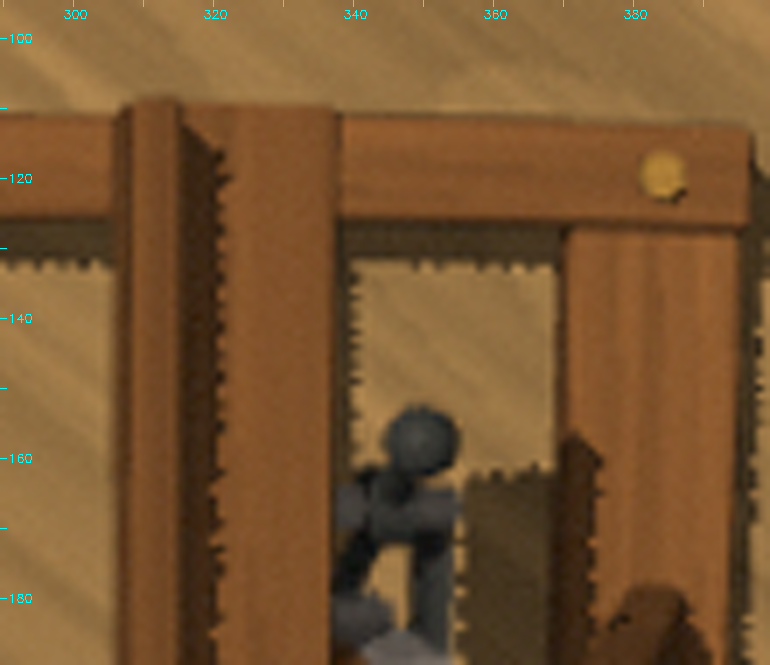

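View pics/w6d.png

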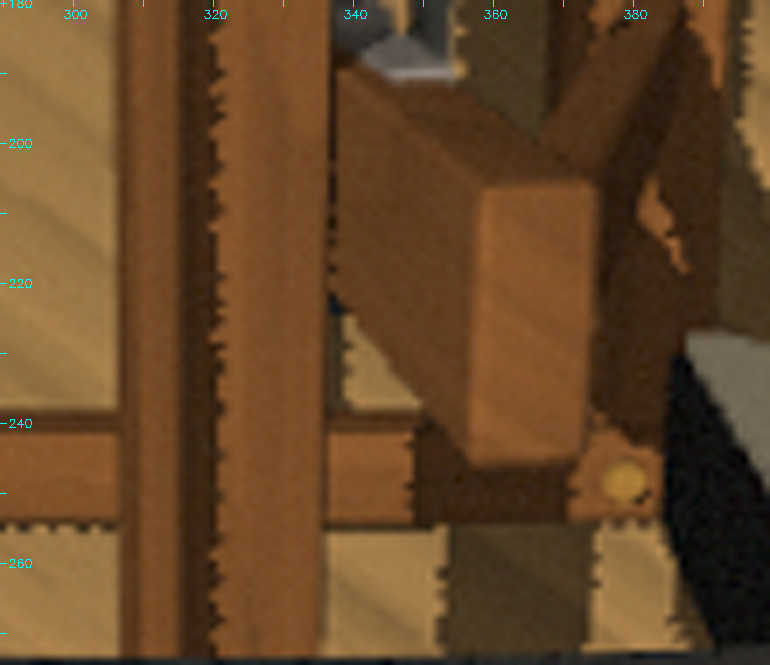

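View pics/w6o.png

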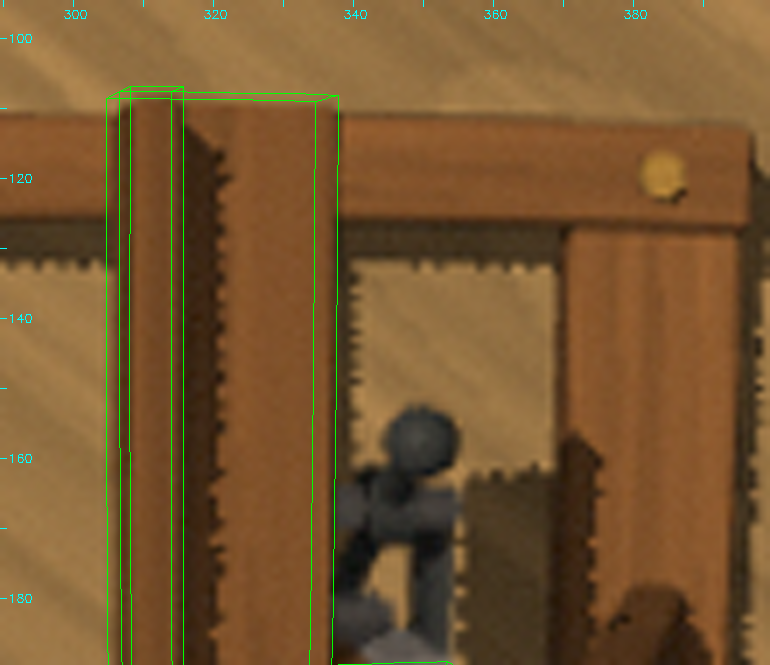

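View pics/s6c.png

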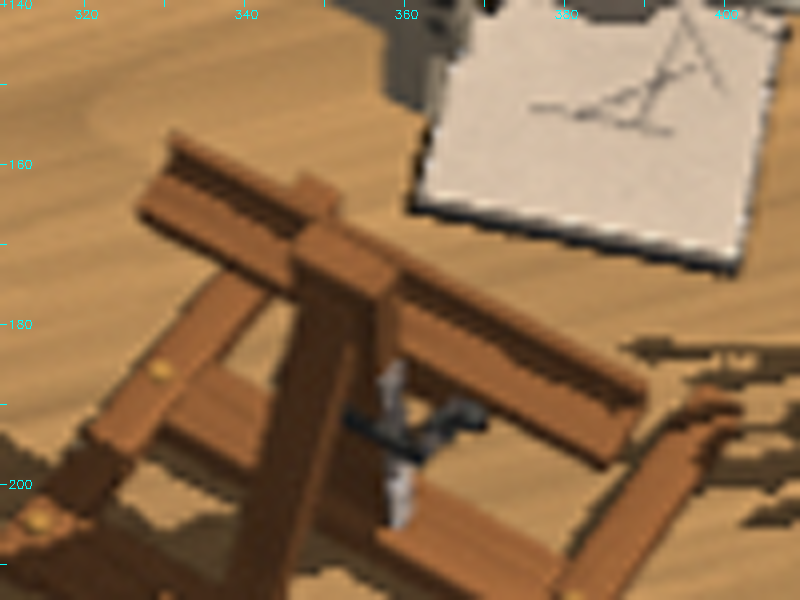

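View pics/d6c.png

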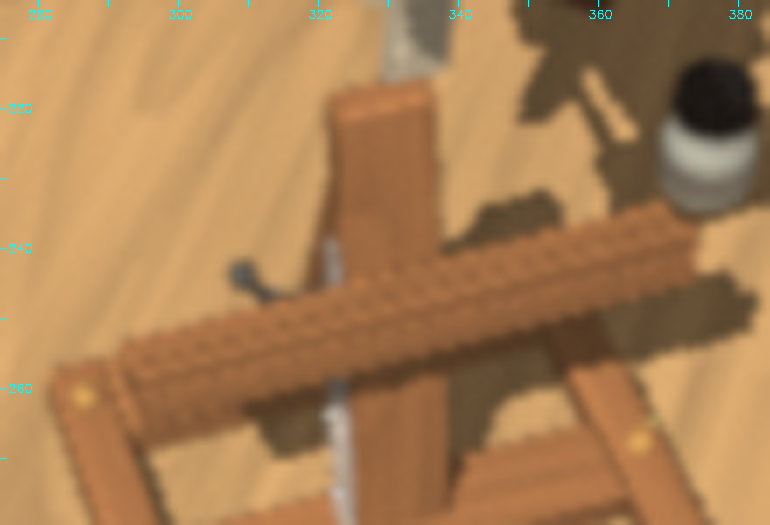

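```bash
cat > fit3.py <<'E'
from h import *
from fit0 import pt,Rt
w=load('w6');s=load('s6');d=load('d6')
W=lambda x,y:(290+x/7-.5,95+y/7-.5)
V=lambda x,y:(290+x/7-.5,180+y/7-.5)
S=lambda x,y:(310+x/8-.5,140+y/8-.5)
D=lambda x,y:(275+x/7-.5,205+y/7-.5)
O=[(w,W(130,100),(-21,110,11)),(w,W(180,100),(-13,110,11)),(w,W(335,107),(13,110,0)),
(w,V(478,185),(14,20,'m')),(w,V(598,185),(32,20,'m')),(w,V(588,455),(32,-20,'m')),(w,V(470,465),(14,-20,'m')),
(s,S(140,205),(13,-110,0)),(s,S(178,132),(-21,-110,11)),(s,S(648,388),(-17,110,11)),(s,S(605,457),(13,110,0)),
(s,S(318,222),(14,-20,'m')),(s,S(400,270),(14,20,'m')),(s,S(388,295),(32,20,'m')),(s,S(297,255),(32,-20,'m')),
(d,D(328,95),(32,20,'m')),(d,D(430,82),(32,-20,'m')),(d,D(437,105),(14,-20,'m')),(d,D(340,122),(14,20,'m')),
(d,D(672,203),(13,-110,0)),(d,D(697,232),(-21,-110,11)),(d,D(697,275),(-21,-110,-16)),(d,D(145,448),(-21,110,-16)),(d,D(122,345),(13,110,0))]
lin=[(V(135,640),(-21,11)),(V(182,640),(-13,11)),(V(322,640),(13,0))]
def res(p):
    e=[]
    for f,uv,q in O: e+=list(proj(f,pt(p,q),f is w)[0]-uv)
    for uv,(x,z) in lin:
        L=proj(w,np.array([pt(p,(x,y,z)) for y in np.linspace(110,-110,20)]),True)
        e.append(np.interp(uv[1],L[:,1],L[:,0])-uv[0])
    return np.array(e)
r=least_squares(res,np.load('q0.npy'),loss='soft_l1')
if __name__=='__main__':
    print(np.round(r.x,4),pt(r.x,(23,0,'m')));e=res(r.x);print(np.round(e[:-3].reshape(-1,2),1).tolist(),np.round(e[-3:],1))
    # variants
    for k,fs in(('w',[w]),('s',[s]),('d',[d])):
        idx=np.repeat([o[0] in fs for o in O],2) if 0 else np.repeat([any(o[0] is f for f in fs) for o in O],2)
        g=lambda p:np.r_[res(p)[:-3][idx],(p[3]-r.x[3])*300,(p[2]-r.x[2])*1000]
        print(k,np.round(least_squares(g,r.x,loss='soft_l1').x,4))
    np.save('q1.npy',r.x)
E
python3 fit3.py
```

```text
[ 0.4867  0.1763  0.1583 -0.8945  0.0749] [0.50906209 0.14851928 0.22803664]
[[-0.2, -0.5], [0.3, -0.4], [-0.1, -0.4], [-0.9, -0.5], [0.6, -1.4], [0.0, 0.8], [-1.1, 0.9], [-1.0, 0.1], [-0.3, -0.4], [-0.0, -0.0], [0.2, 0.5], [-1.0, -0.6], [0.1, -0.6], [-1.6, 0.9], [-1.7, -0.2], [-0.5, 0.8], [-0.5, -1.0], [1.0, -0.3], [0.1, 0.9], [-0.7, 0.1], [1.1, 0.3], [0.8, 2.0], [0.6, -1.4], [-0.3, 0.3]] [0.5 0.6 0.1]
w [ 0.4867  0.1757  0.1582 -0.8935  0.0738]
s [ 0.4867  0.1784  0.1582 -0.8945  0.0723]
d [ 0.4874  0.1757  0.1583 -0.8943  0.0744]
```

```bash
python3 -m inch '[[0,-15,18,0],[0,-28,35,0],[0,-30,37,0],[0,-30,37,0],[0,-30,37,0],[0,-30,37,0],[0,-30,37,0],[0,-30,37,0],[0,-30,37,0],[0,-30,37,0]]' -0.1
python3 -m inch '[[0,-22,27,0],[0,-5,5,0],[0,0,0,8],[0,0,0,8],[0,0,0,8],[0,0,0,8],[0,0,0,8],[0,0,0,8],[0,0,0,0],[0,0,0,0]]'
python3 - <<'E'
from h import *
plan([.511,-.331,.3],-99.7)
for n,t in(('wrist','w7'),): grab(n,t)
E
```

```text
clock: 12.05
position: [0.5107, -0.2586, 0.3232]
ee_rot: [1.62, 1.549, 0.746]
force: [0.9, 0.1, 0.1]
width: 0.0418
clock: 13.05
position: [0.5157, -0.304, 0.3161]
ee_rot: [2.894, 1.549, 1.153]
force: [-0.1, -0.0, 0.9]
width: 0.042
t13.05 pos [ 0.5157 -0.304   0.3161] zang -99.8 j [ 0.42  0.35  0.04  1.78 -0.04  1.01 -1.26] F [-0.1 -0.   0.9] w 0.0420
shift tool mm (before turn) [15.5 -0.2 27.7]
turn about tool x deg: -0.1 (z to 0)
turn about tool x deg: 179.9 (z to 180)
```

View pics/w7.png

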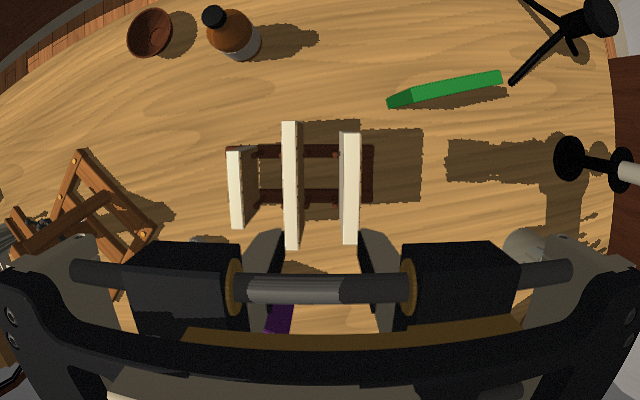

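```bash
python3 - <<'E'
from h import *
import fit1
p=fit1.tall[0];pt=fit1.tall[2];f=load('w7')
H=.15;L=[]
from ov import box
def seg(p,W,H):
    for u,v in box(-W/2,W/2,-.009,.009,0.,H):
        q=proj(f,np.array([pt(p,u)*(1-k)+pt(p,v)*k for k in np.linspace(0,1,5)]),True)
        for i in range(4): L.append((q[i],q[i+1],(0,200,0)))
seg(p,.12,.15)
crop(f,270,110,110,100,7,'w7c'); crop(f,310,110,80,140,4.2,'w7o',L)
crop(f,310,110,80,140,4.2,'w7p')
E
```

```text
(no output)
```

View pics/w7c.png

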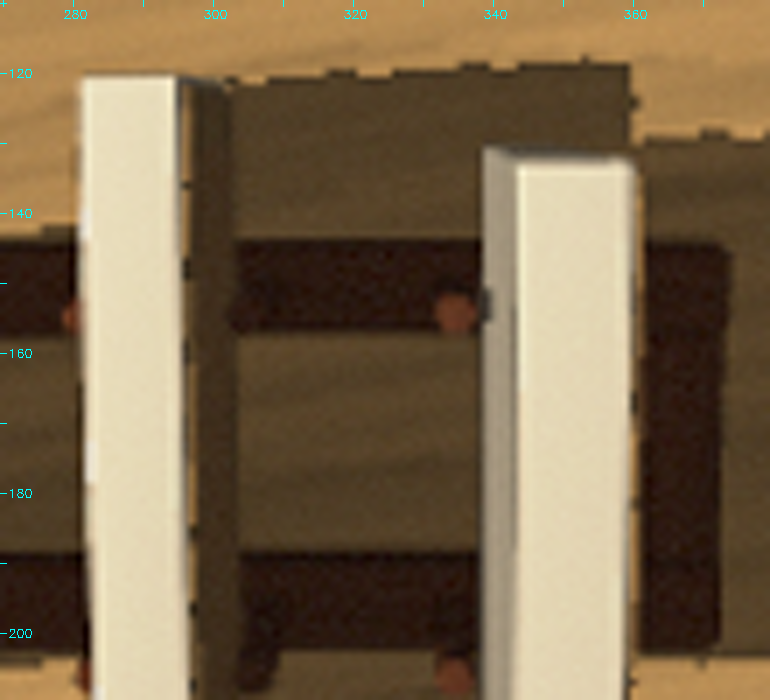

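View pics/w7o.png

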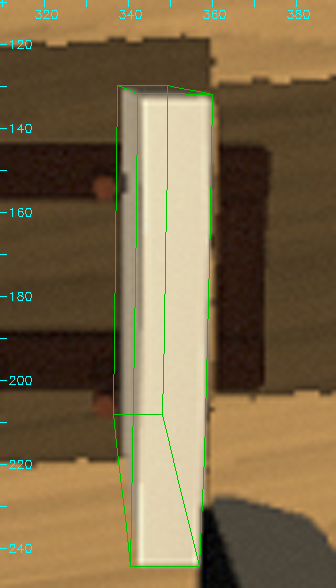

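View pics/w7p.png

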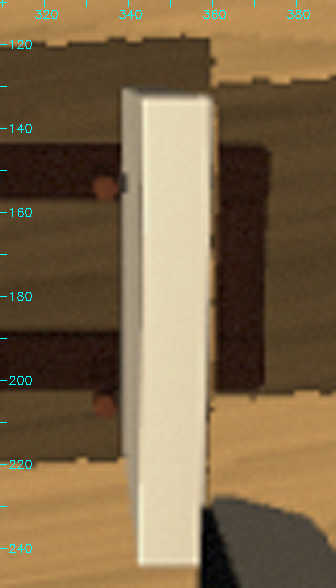

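```bash
python3 -m inch '[[0,0,13,0],[0,0,13,0],[0,0,0,0],[0,0,0,0],[20,0,0,0],[30,0,0,0],[20,0,0,0],[0,0,0,0],[0,0,0,0],[0,0,0,0]]'
python3 - <<'E'
from h import *
_,p,M=state();print(np.round(M,3))
plan([.511,-.3305,.126],-99.8)
E
```

```text
clock: 14.1
position: [0.512, -0.3328, 0.2457]
ee_rot: [2.728, 1.549, 0.991]
force: [-0.0, -0.1, -0.3]
width: 0.0415
[[ 0.012  0.986 -0.165]
 [ 0.018 -0.165 -0.986]
 [-1.     0.009 -0.02 ]]
t14.10 pos [ 0.512  -0.3328  0.2457] zang -99.5 j [ 0.47  0.43  0.04  1.84 -0.05  0.86 -1.2 ] F [-0.  -0.1 -0.3] w 0.0415
shift tool mm (before turn) [119.7  -2.4   0.3]
turn about tool x deg: 0.3 (z to 0)
turn about tool x deg: -179.7 (z to 180)
```

```bash
python3 -m inch '[[15,-1,0,0.3],[25,-1,0,0],[30,0,0,0],[25,0,0,0],[14,0,0,0],[5,0,0,0],[0,0,0,0],[0,0,0,0],[0,0,0,0],[0,0,0,0]]'
python3 - <<'E'
from h import *
plan([.511,-.3305,.126],-99.8)
grab('wrist','w8');grab('side','d8');f=load('d8');crop(f,320,80,110,120,5,'d8c')
E
```

```text
clock: 15.1
position: [0.5192, -0.3348, 0.1409]
ee_rot: [2.007, 1.539, 0.266]
force: [-0.4, -0.2, -0.1]
width: 0.0419
t15.10 pos [ 0.5192 -0.3348  0.1409] zang -99.8 j [ 0.48  0.56  0.02  1.94 -0.06  0.62 -1.2 ] F [-0.4 -0.2 -0.1] w 0.0419
shift tool mm (before turn) [14.6 -9.2 -2.7]
turn about tool x deg: 0.0 (z to 0)
turn about tool x deg: -180.0 (z to 180)
```

View pics/w8.png

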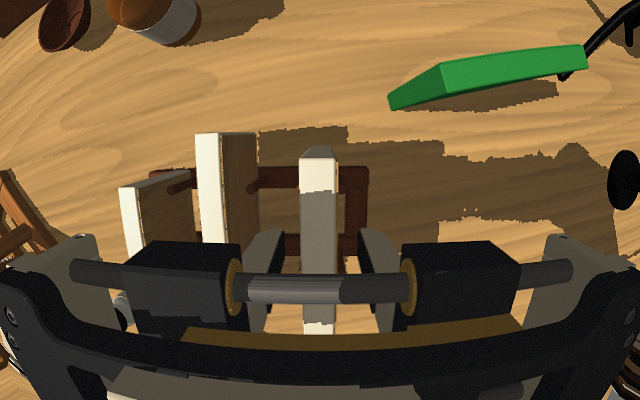

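View pics/d8c.png

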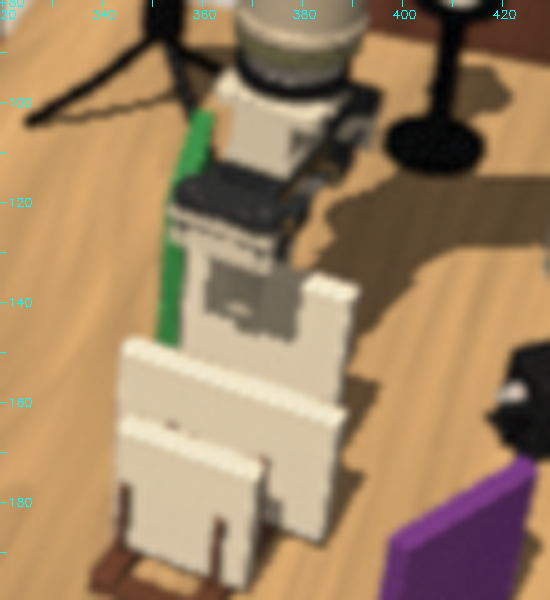

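```bash
python3 -m inch '[[5,-4,-1.5,0],[6,-3,-1,0],[3,-1,0,0],[0,0,0,0],[0,0,0,0],[0,0,0,0],[0,0,0,0],[0,0,0,0],[0,0,0,0],[0,0,0,0]]'
python3 - <<'E'
from h import *
plan([.511,-.3305,.126],-99.8)
_,p,M=state();print(np.round(M,3))
E
```

```text
clock: 16.2
position: [0.5114, -0.3305, 0.1255]
ee_rot: [2.008, 1.539, 0.266]
force: [-0.8, 0.1, -0.9]
width: 0.042
t16.20 pos [ 0.5114 -0.3305  0.1255] zang -99.8 j [ 0.48  0.57  0.02  1.97 -0.06  0.58 -1.2 ] F [-0.8  0.1 -0.9] w 0.0420
shift tool mm (before turn) [-0.5 -0.4  0. ]
turn about tool x deg: 0.0 (z to 0)
turn about tool x deg: -180.0 (z to 180)
[[ 0.031  0.985 -0.17 ]
 [ 0.008 -0.17  -0.985]
 [-0.999  0.029 -0.013]]
```

Aligned; close and lift.

```bash
python3 -m inch '[[0,0,0,0],[0,0,0,0],[0,0,0,0],[0,0,0,0],[0,0,0,0],[0,0,0,0],[0,0,0,0],[0,0,0,0],[-5,0,0,0],[-10,0,0,0]]' -1 25
python3 -m inch '[[-20,0,0,0],[-30,0,0,0],[-35,0,0,0],[-35,0,0,0],[-35,0,0,0],[-25,0,0,0],[-10,0,0,0],[0,0,0,0],[0,0,0,0],[0,0,0,0]]'
python3 - <<'E'
from h import *
plan([.48,.17,.33],-51.3)
_,p,M=state();print(np.round(M,3))
for n,t in(('scene','s9'),('side','d9'),('wrist','w9')): grab(n,t)
crop(load('s9'),150,90,130,120,5,'s9c')
E
```

```text
clock: 17.2
position: [0.5099, -0.3314, 0.1399]
ee_rot: [2.018, 1.541, 0.276]
force: [0.3, -0.7, -1.8]
width: 0.0178
clock: 18.2
position: [0.5019, -0.3297, 0.3407]
ee_rot: [2.154, 1.542, 0.413]
force: [-0.4, -0.2, -1.1]
width: 0.0177
t18.20 pos [ 0.5019 -0.3297  0.3407] zang -99.7 j [ 0.47  0.33  0.05  1.76 -0.04  1.04 -1.21] F [-0.4 -0.2 -1.1] w 0.0177
shift tool mm (before turn) [  16.  -106.6 -488.6]
turn about tool x deg: -48.4 (z to 0)
turn about tool x deg: 131.6 (z to 180)
[[ 0.027  0.985 -0.169]
 [ 0.012 -0.17  -0.985]
 [-1.     0.024 -0.016]]
```

View pics/s9.png

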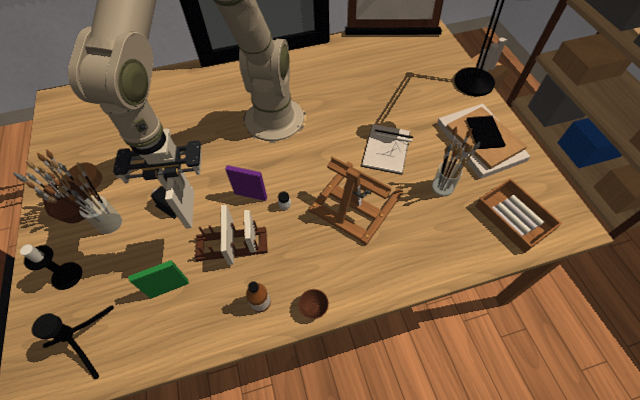

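View pics/w9.png

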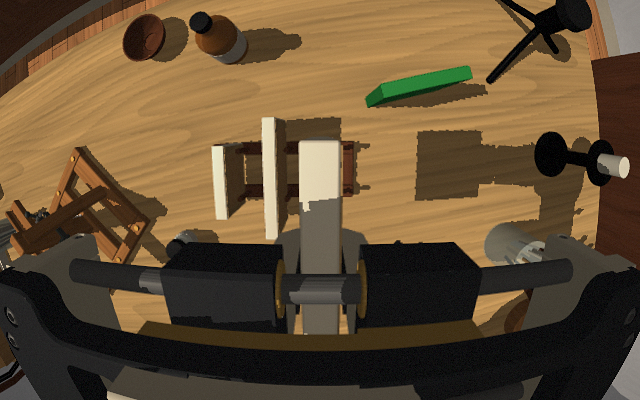

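View pics/d9.png

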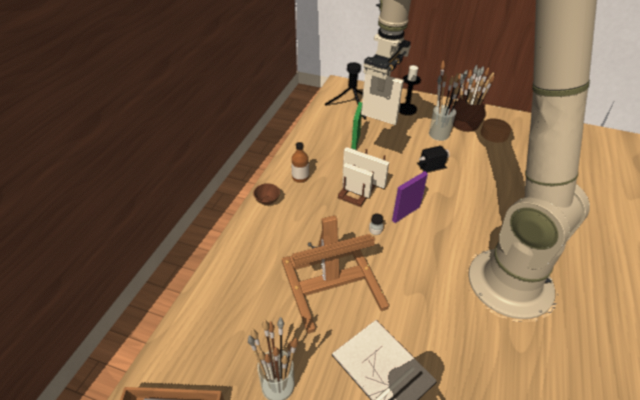

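```bash
python3 -m inch '[[-10,0,-10,0],[-10,-5,-25,0],[0,-8,-38,0],[0,-9,-42,0],[0,-9,-42,0],[0,-9,-42,0],[0,-9,-42,0],[0,-9,-42,0],[0,-9,-42,0],[0,-9,-42,0]]'
python3 -m inch '[[0,-9,-38,0],[0,-8,-30,0],[0,-4,-15,0],[0,0,0,-8],[0,0,0,-8],[0,0,0,-8],[0,0,0,-8],[0,0,0,-8],[0,0,0,-8],[0,0,0,0]]'
cat > foot.py <<'E'
from h import *
from fit0 import Rt
q=np.load('q1.npy')
M0=np.array([[.031,.985,-.17],[.008,-.17,-.985],[-.999,.029,-.013]])
REL=M0.T@np.array([-.0007,0,-.1055])
def foot():
    o,p,M=state(); return p+M@REL
def footplan(dz,fx=.0015,fz=.0016,yaw=None):
    o,p,M=state(); T=Rt(q[3]); fw=q[:3]+T@[fx,0,fz]; fw[2]+=dz
    print('foot in tray mm',np.round(T.T@(foot()-q[:3])*1000,1))
    plan(p+fw-foot(),np.degrees(q[3]))
    print(np.round(M,3).tolist())
E
python3 -c "
from foot import *
footplan(.08)"
```

```text
clock: 19.35
position: [0.4882, 0.0575, 0.3676]
ee_rot: [2.185, 1.543, 0.435]
force: [0.8, -0.8, -2.3]
width: 0.0181
clock: 20.35
position: [0.4755, 0.1621, 0.3731]
ee_rot: [1.398, 1.541, 0.536]
force: [-0.2, 0.3, -2.6]
width: 0.0179
foot in tray mm [-13.  -18.3 108.7]
t20.35 pos [0.4755 0.1621 0.3731] zang -49.4 j [-0.14  0.17 -0.36  1.89  0.07  1.05 -1.38] F [-0.2  0.3 -2.6] w 0.0179
shift tool mm (before turn) [28.5 17.6 -3.9]
turn about tool x deg: 1.9 (z to 0)
turn about tool x deg: -178.1 (z to 180)
[[0.026, 0.759, 0.651], [0.015, 0.651, -0.759], [-1.0, 0.03, 0.005]]
```

```bash
python3 -m inch '[[0,9,-2,1.9],[0,8,-2,0],[0,0,0,0],[10,0,0,0],[10,0,0,0],[0,0,0,0],[0,0,0,0],[0,0,0,0],[0,0,0,0],[0,0,0,0]]'
python3 - <<'E'
from foot import *
footplan(.0)
for n,t in(('scene','s10'),('side','d10'),('wrist','w10')): grab(n,t)
crop(load('s10'),290,90,110,100,6,'s10c');crop(load('d10'),270,120,120,150,4,'d10c')
E
```

```text
clock: 21.35
position: [0.4853, 0.1767, 0.352]
ee_rot: [1.43, 1.543, 0.522]
force: [0.9, -0.2, -1.8]
width: 0.0181
foot in tray mm [-14.6  -1.7  87. ]
t21.35 pos [0.4853 0.1767 0.352 ] zang -52.0 j [-0.17  0.21 -0.36  1.9   0.09  1.01 -1.47] F [ 0.9 -0.2 -1.8] w 0.0181
shift tool mm (before turn) [86.9 -0.7  0.6]
turn about tool x deg: -0.8 (z to 0)
turn about tool x deg: 179.2 (z to 180)
[[0.024, 0.788, 0.615], [0.014, 0.615, -0.788], [-1.0, 0.028, 0.004]]
```

View pics/s10c.png

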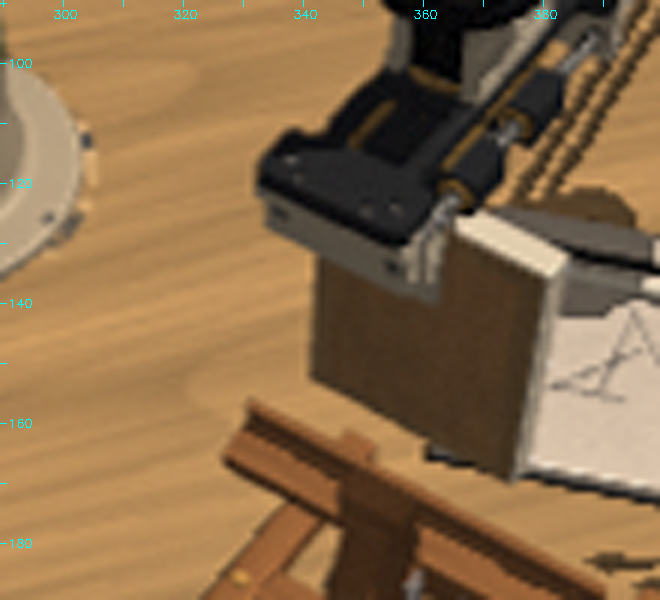

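View pics/d10c.png

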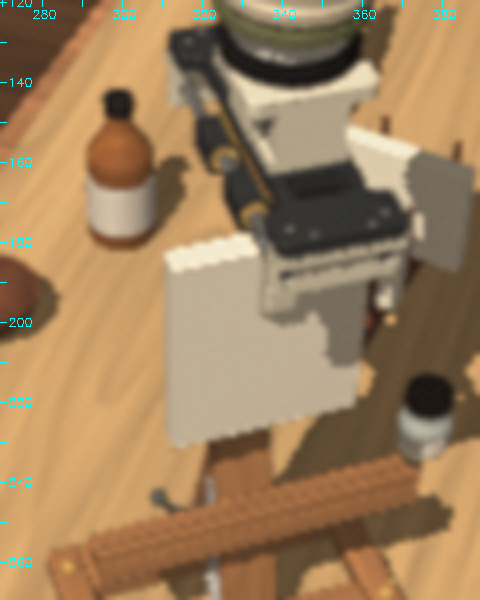

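View pics/w10.png

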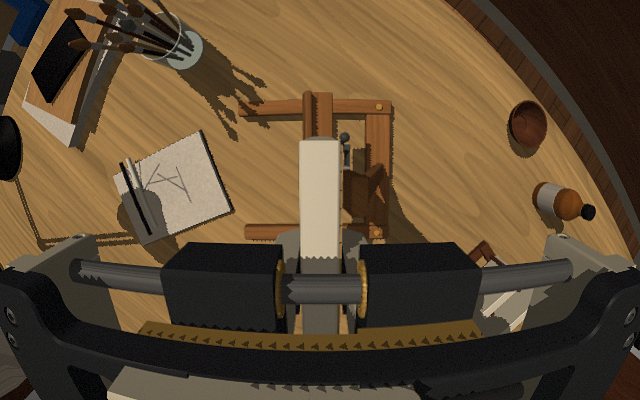

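```bash
cat > cov.py <<'E'
from foot import *
from ov import box
def cdraw(tag,out,x,y,w,h,s,fw,C,fish=False):
    f=load(tag);L=[]
    for u,v in box(-9,9,-60,60,0,150):
        P=np.array([fw+C@(np.array(u)*(1-k)+np.array(v)*k)/1000 for k in np.linspace(0,1,5)])
        z=proj(f,P,fish); L+=[(z[i],z[i+1],(0,255,0)) for i in range(4)]
    crop(f,x,y,w,h,s,out,L)
if __name__=='__main__':
    o,p,M=state()
    C0=R.from_euler('z',-99.8,degrees=True).as_matrix()  # canvas at grasp
    C=M@M0.T@C0; print(np.round(C,3))
    cdraw('s10','s10o',290,90,110,100,6,foot(),C);cdraw('d10','d10o',270,120,120,150,4,foot(),C)
    cdraw('w10','w10o',280,80,100,160,3.7,foot(),C,True)
E
python3 cov.py
```

```text
[[ 0.615  0.788 -0.01 ]
 [-0.788  0.615  0.014]
 [ 0.017 -0.001  0.999]]
```

View pics/s10o.png

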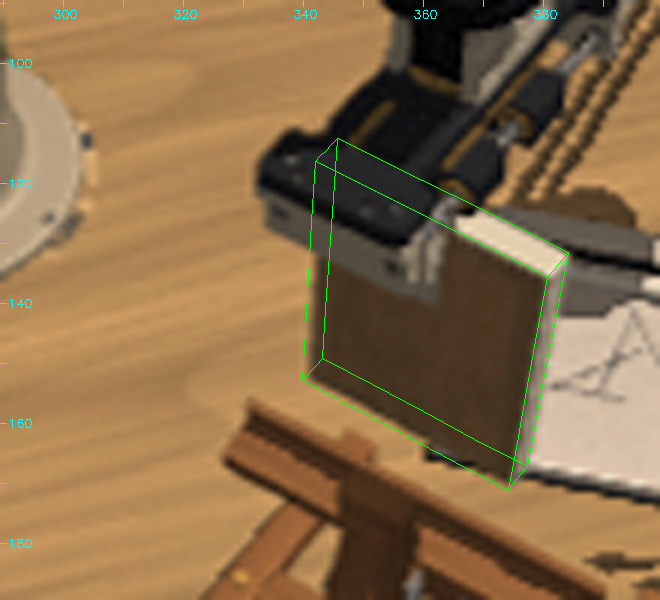

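View pics/d10o.png

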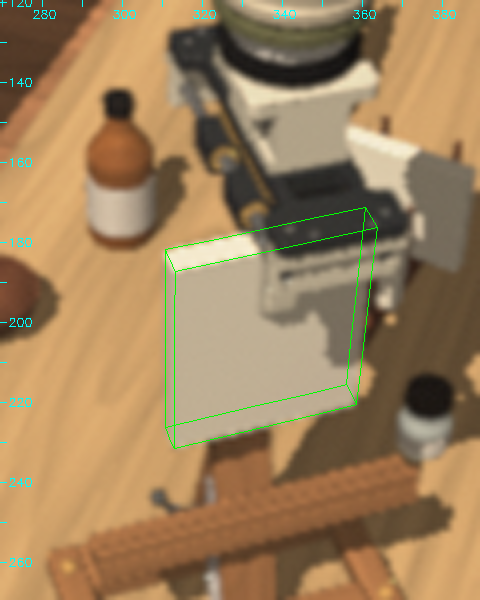

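View pics/w10o.png

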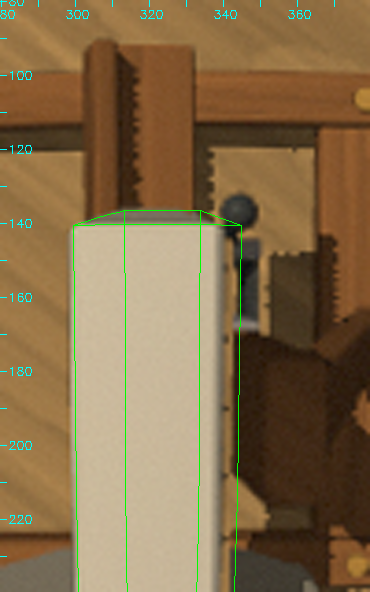

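```bash
python3 -m inch '[[10,0,0,-0.8],[15,0,0,0],[15,0,0,0],[12,0,0,0],[8,0,0,0],[4,0,0,0],[0,0,0,0],[0,0,0,0],[0,0,0,0],[0,0,0,0]]'
python3 - <<'E'
from cov import *
footplan(.0)
for n,t in(('scene','s11'),('side','d11'),('wrist','w11')): grab(n,t)
o,p,M=state();C=M@M0.T@R.from_euler('z',-99.8,degrees=True).as_matrix()
crop(load('s11'),300,110,100,90,7,'s11c');crop(load('d11'),280,170,110,100,6,'d11c')
cdraw('s11','s11o',300,110,100,90,7,foot(),C);cdraw('d11','d11o',280,170,110,100,6,foot(),C)
cdraw('w11','w11o',280,100,100,130,4.5,foot(),C,True);crop(load('w11'),280,100,100,130,4.5,'w11c')
E
```

```text
clock: 22.5
position: [0.4874, 0.178, 0.2843]
ee_rot: [1.41, 1.541, 0.52]
force: [0.2, 0.6, -1.8]
width: 0.0182
foot in tray mm [-2.5  1.  20.4]
t22.50 pos [0.4874 0.178  0.2843] zang -51.0 j [-0.18  0.28 -0.35  1.99  0.13  0.86 -1.49] F [ 0.2  0.6 -1.8] w 0.0182
shift tool mm (before turn) [19.2 -1.5  0.5]
turn about tool x deg: 0.3 (z to 0)
turn about tool x deg: -179.7 (z to 180)
[[0.026, 0.776, 0.63], [0.015, 0.63, -0.777], [-1.0, 0.03, 0.005]]
```

View pics/s11c.png

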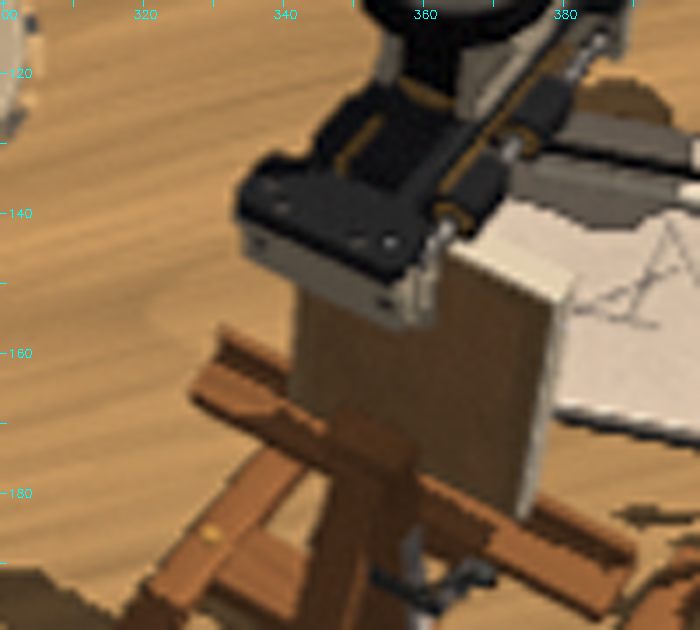

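View pics/d11c.png

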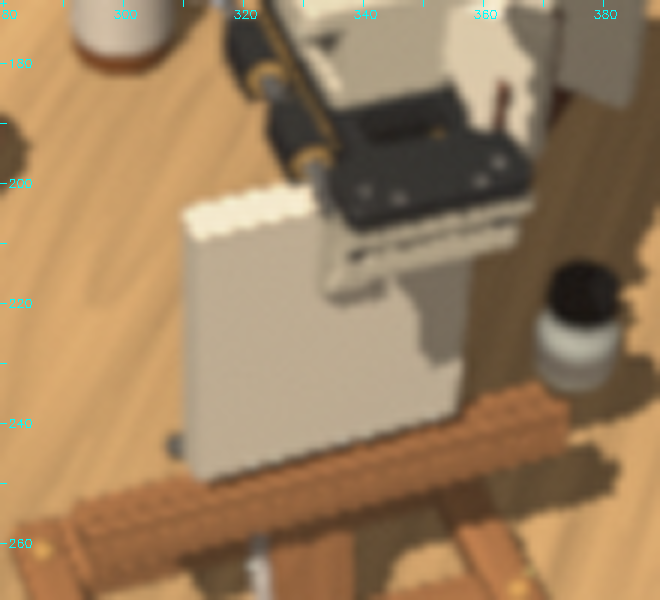

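View pics/w11c.png

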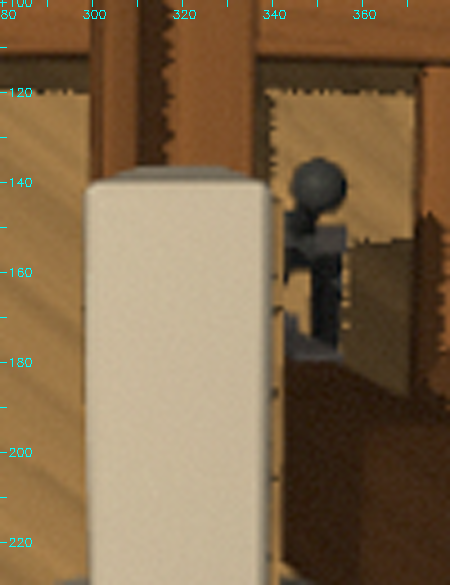

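View pics/d11o.png

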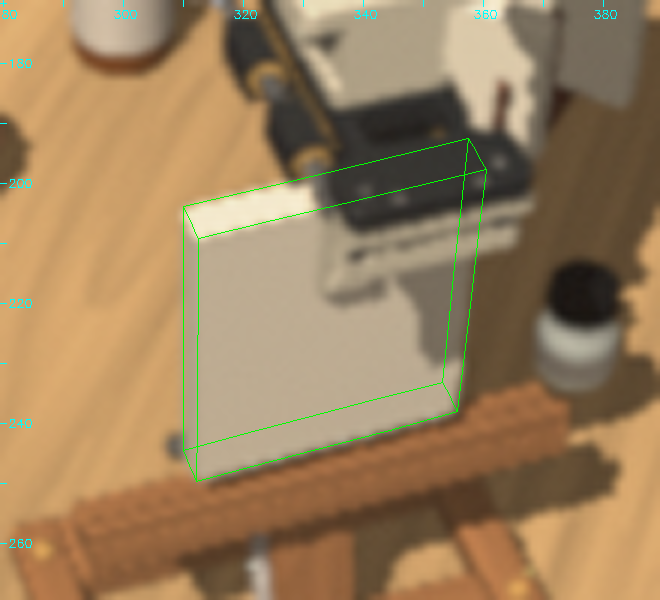

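View pics/s11o.png

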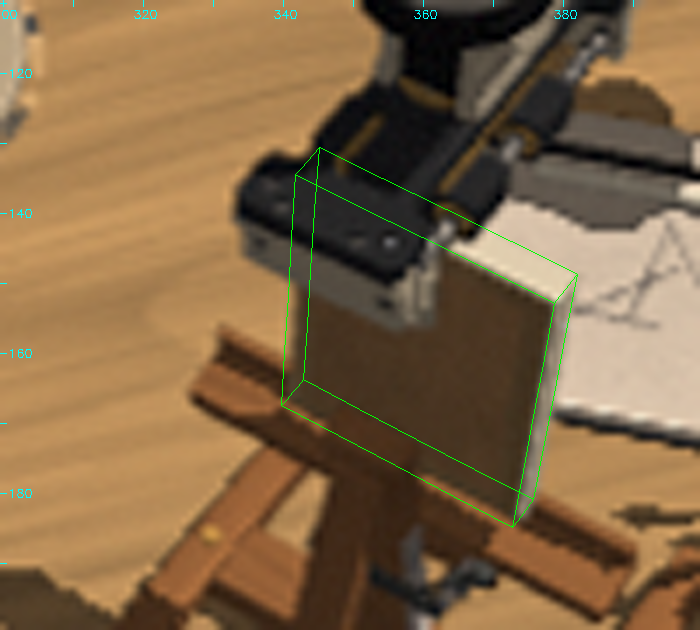

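```bash
python3 - <<'E'
from cov import *
from ov import draw
import fit0
draw(load('w11'),fit0.pt,q,280,90,100,130,4.5,'w11t',True)
E
```

```text
(no output)
```

View pics/w11o.png

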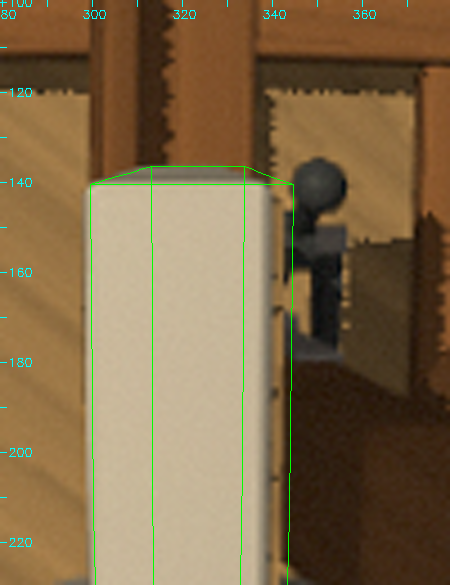

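View pics/w11t.png

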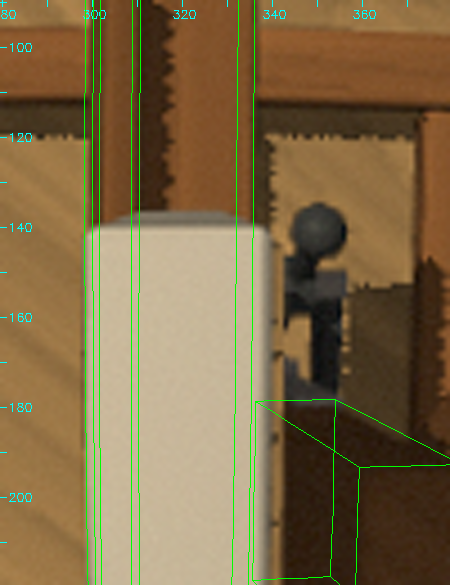

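```bash
python3 -m inch '[[0,-1.5,1.5,0.3],[4,0,0,0],[4,0,0,0],[4,0,0,0],[2,0,0,0],[0,0,0,0],[0,0,0,0],[0,0,0,0],[0,0,0,0],[0,0,0,0]]'
python3 - <<'E'
from cov import *
footplan(.0)
for n,t in(('scene','s12'),('side','d12'),('wrist','w12')): grab(n,t)
crop(load('s12'),310,140,90,70,8,'s12c');crop(load('d12'),290,210,100,70,7,'d12c')
E
```

```text
clock: 23.65
position: [0.4875, 0.1759, 0.2689]
ee_rot: [1.416, 1.541, 0.521]
force: [-0.0, -0.4, -2.0]
width: 0.0179
foot in tray mm [ 1.9 -0.3  5.6]
t23.65 pos [0.4875 0.1759 0.2689] zang -51.3 j [-0.18  0.3  -0.35  2.01  0.14  0.82 -1.5 ] F [-0.  -0.4 -2. ] w 0.0179
shift tool mm (before turn) [ 3.8  0.2 -1.1]
turn about tool x deg: -0.0 (z to 0)
turn about tool x deg: 180.0 (z to 180)
[[0.026, 0.78, 0.625], [0.015, 0.625, -0.78], [-1.0, 0.03, 0.005]]
```

View pics/s12c.png

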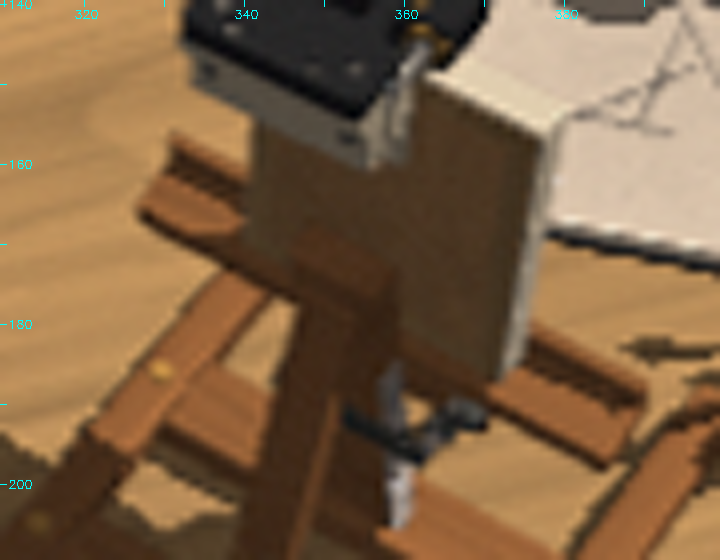

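View pics/d12c.png

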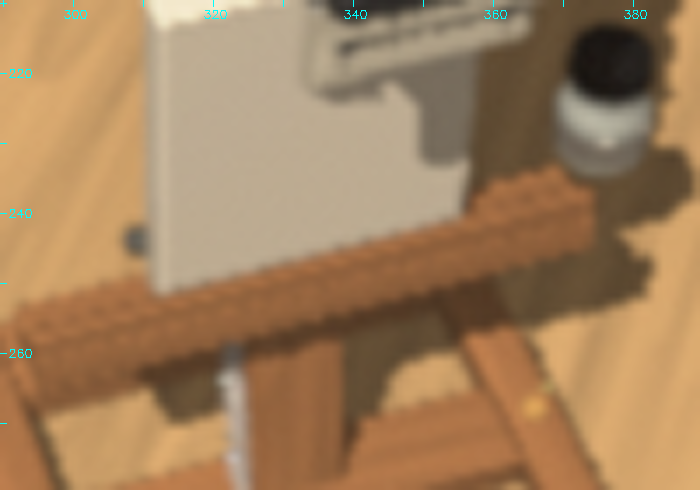

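```bash
python3 -m inch '[[1.5,0,0,0],[1,0,0,0],[1,0,0,0],[0,0,0,0],[0,0,0,0],[0,0,0,0],[0,0,0,0],[0,0,0,0],[0,0,0,0],[0,0,0,0]]'
python3 - <<'E'
from cov import *
footplan(.0)
E
```

```text
clock: 24.8
position: [0.4878, 0.1761, 0.2668]
ee_rot: [1.392, 1.54, 0.496]
force: [0.2, -0.5, 1.0]
width: 0.0177
foot in tray mm [2.4 0.2 3.6]
t24.80 pos [0.4878 0.1761 0.2668] zang -51.3 j [-0.18  0.3  -0.35  2.02  0.14  0.82 -1.5 ] F [ 0.2 -0.5  1. ] w 0.0177
shift tool mm (before turn) [ 1.8 -0.2 -1.2]
turn about tool x deg: -0.1 (z to 0)
turn about tool x deg: 179.9 (z to 180)
[[0.028, 0.78, 0.625], [0.015, 0.625, -0.78], [-1.0, 0.031, 0.006]]
```

```bash
python3 -m inch '[[1,0,0,0],[1,0,0,0],[1,0,0,0],[0,0,0,0],[0,0,0,0],[0,0,0,0],[0,0,0,0],[0,0,0,0],[0,0,0,0],[0,0,0,0]]'
python3 - <<'E'
from cov import *
footplan(.0)
for n,t in(('scene','s13'),('side','d13'),('wrist','w13')): grab(n,t)
crop(load('s13'),310,140,90,70,8,'s13c');crop(load('d13'),290,210,100,70,7,'d13c')
E
```

```text
clock: 25.8
position: [0.488, 0.1762, 0.2667]
ee_rot: [1.36, 1.538, 0.464]
force: [-0.7, -0.4, 2.3]
width: 0.0178
foot in tray mm [2.5 0.5 3.5]
t25.80 pos [0.488  0.1762 0.2667] zang -51.3 j [-0.18  0.3  -0.35  2.02  0.14  0.81 -1.51] F [-0.7 -0.4  2.3] w 0.0178
shift tool mm (before turn) [ 1.7 -0.6 -1.3]
turn about tool x deg: -0.1 (z to 0)
turn about tool x deg: 179.9 (z to 180)
[[0.029, 0.78, 0.625], [0.015, 0.625, -0.781], [-0.999, 0.032, 0.007]]
```

View pics/s13c.png

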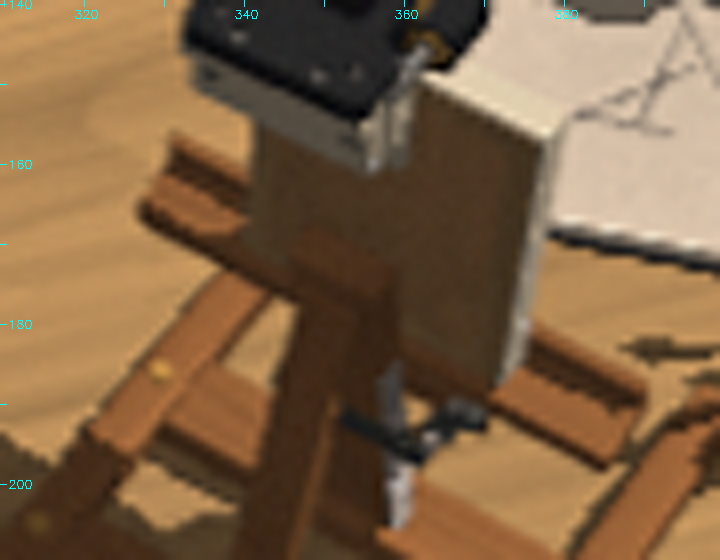

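View pics/d13c.png

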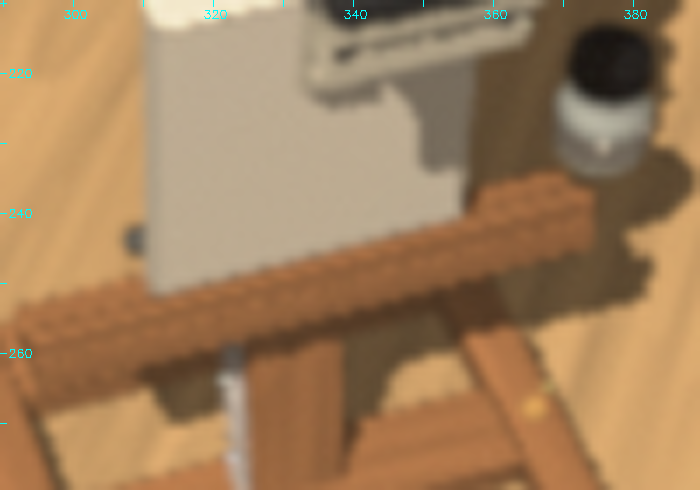

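```bash
python3 -m inch '[[0,0,0,0],[0,0,0,0],[0,0,0,0],[0,0,1,0],[0,0,2,0],[0,0,3,0],[0,0,3,0],[0,0,3,0],[0,0,2,0],[0,0,0,0]]' -0.38 10
python3 - <<'E'
from cov import *
plan([0,0,0])
for n,t in(('scene','s14'),('side','d14'),('wrist','w14')): grab(n,t)
crop(load('s14'),310,140,90,70,8,'s14c');crop(load('d14'),290,190,100,85,7,'d14c')
E
```

```text
clock: 26.95
position: [0.4982, 0.1641, 0.2664]
ee_rot: [1.361, 1.537, 0.464]
force: [0.1, 0.3, -0.1]
width: 0.0287
t26.95 pos [0.4982 0.1641 0.2664] zang -51.4 j [-0.16  0.31 -0.34  2.01  0.14  0.82 -1.48] F [ 0.1  0.3 -0.1] w 0.0287
shift tool mm (before turn) [ 248.9 -500.1 -184.7]
```

View pics/s14c.png

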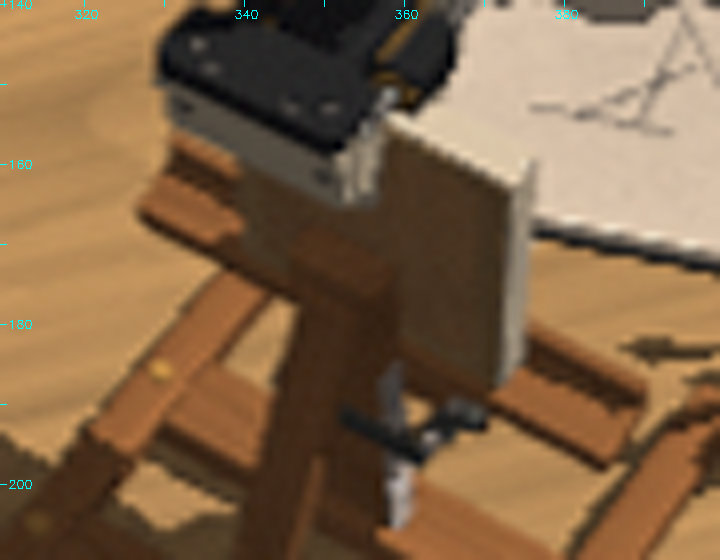

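View pics/d14c.png

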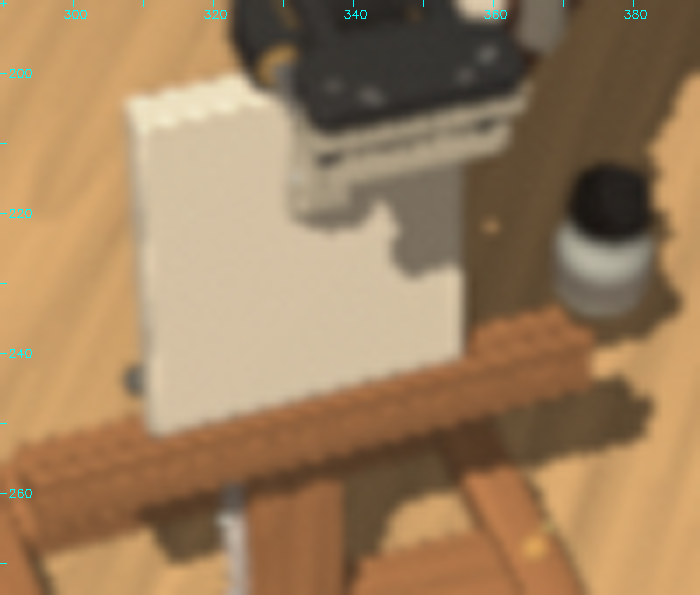

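View pics/w14.png

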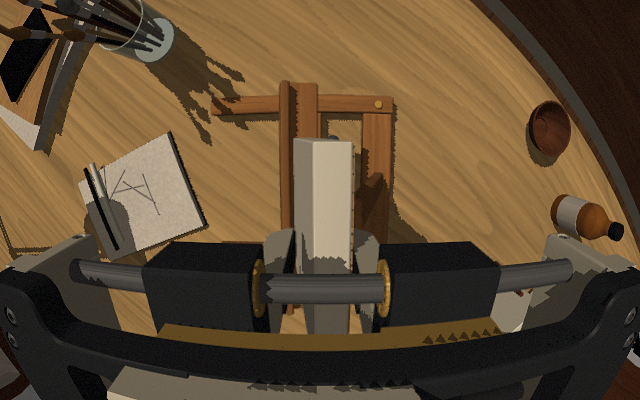

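```bash
python3 -m inch '[[0,0,2,0],[0,0,2,0],[0,0,2,0],[0,0,1,0],[0,0,0,0],[0,0,0,0],[0,0,0,0],[0,0,0,0],[0,0,0,0],[0,0,0,0]]' 0.05 10
python3 - <<'E'
from cov import *
plan([0,0,0])
for n,t in(('scene','s15'),('side','d15'),('wrist','w15')): grab(n,t)
crop(load('d15'),290,190,100,85,7,'d15c')
E
```

```text
clock: 28.1
position: [0.5024, 0.1591, 0.2665]
ee_rot: [1.371, 1.537, 0.476]
force: [-0.0, 0.3, 0.7]
width: 0.0489
t28.10 pos [0.5024 0.1591 0.2665] zang -51.3 j [-0.15  0.31 -0.34  2.    0.14  0.82 -1.46] F [-0.   0.3  0.7] w 0.0489
shift tool mm (before turn) [ 249.  -499.9 -191.9]
```

View pics/d15c.png

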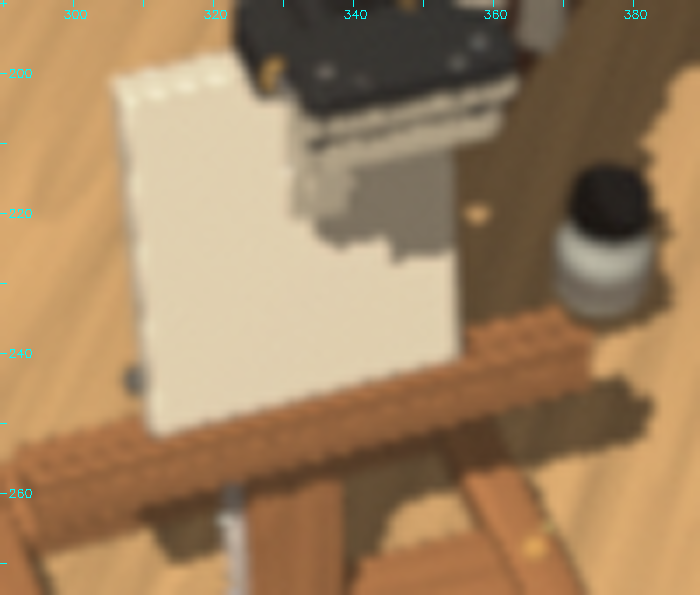

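View pics/w15.png

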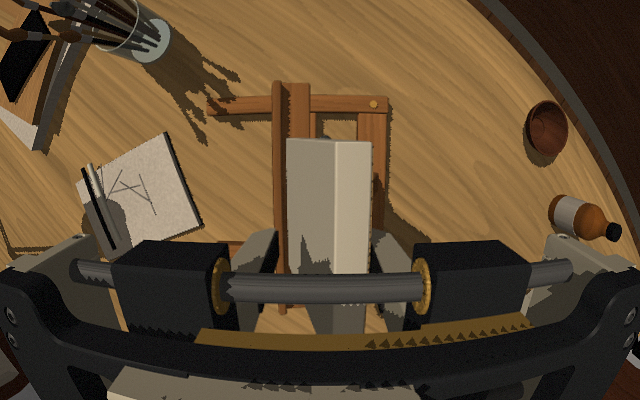

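```bash
python3 -m inch '[[0,0,1,0],[0,0,1,0],[0,0,0,0],[0,0,0,0],[0,0,0,0],[0,0,0,0],[0,0,0,0],[0,0,0,0],[0,0,0,0],[0,0,0,0]]' 0.45 10
python3 - <<'E'
from cov import *
plan([0,0,0])
for n,t in(('side','d16'),('wrist','w16')): grab(n,t)
a=load('d16')['frame'][190:275,290:390]
w=load('w16')['frame'][70:330,230:460]
cv2.imwrite('pics/m16.png',np.hstack([cv2.resize(a,(400,340),interpolation=2),cv2.resize(w,(301,340),interpolation=2)]))
E
```

```text
clock: 29.25
position: [0.5037, 0.1573, 0.2665]
ee_rot: [1.371, 1.537, 0.476]
force: [0.1, -0.4, -1.0]
width: 0.0671
t29.25 pos [0.5037 0.1573 0.2665] zang -51.3 j [-0.15  0.31 -0.34  2.    0.14  0.82 -1.46] F [ 0.1 -0.4 -1. ] w 0.0671
shift tool mm (before turn) [ 249.  -499.9 -194.1]
```

View pics/m16.png

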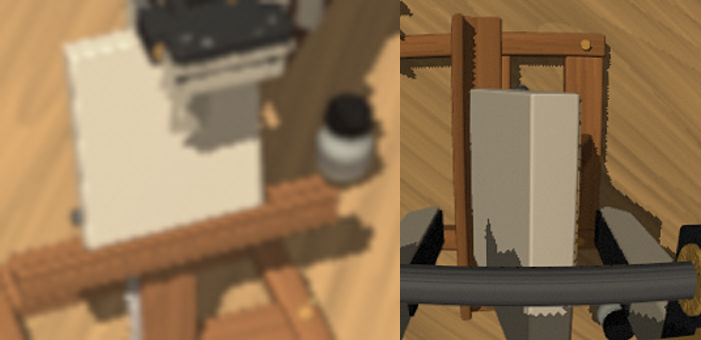

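```bash
python3 -m inch '[[-5,0,0,0],[-10,0,0,0],[-20,0,0,0],[-25,0,0,0],[-25,0,0,0],[-20,0,0,0],[-15,0,0,0],[0,0,0,0],[0,0,0,0],[0,0,0,0]]'
python3 - <<'E'
from cov import *
plan([0,0,0])
for n,t in(('scene','s17'),('side','d17'),('wrist','w17')): grab(n,t)
crop(load('s17'),300,130,110,90,7,'s17c');crop(load('d17'),280,180,110,90,7,'d17c')
E
```

```text
clock: 30.35
position: [0.4992, 0.1557, 0.3963]
ee_rot: [1.372, 1.535, 0.478]
force: [-0.6, -0.6, -0.9]
width: 0.0674
t30.35 pos [0.4992 0.1557 0.3963] zang -51.2 j [-0.12  0.18 -0.35  1.82  0.07  1.11 -1.39] F [-0.6 -0.6 -0.9] w 0.0674
shift tool mm (before turn) [ 377.4 -500.4 -194. ]
```

View pics/s17c.png

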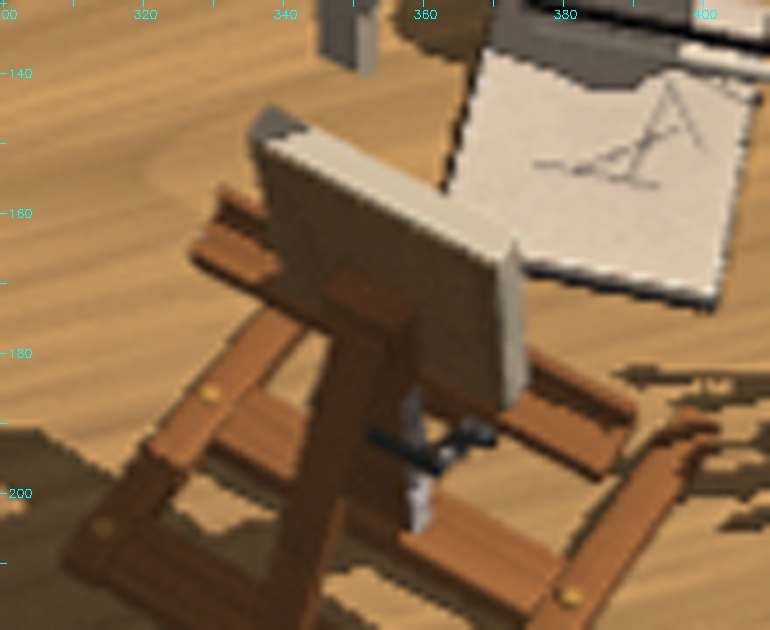

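View pics/d17c.png

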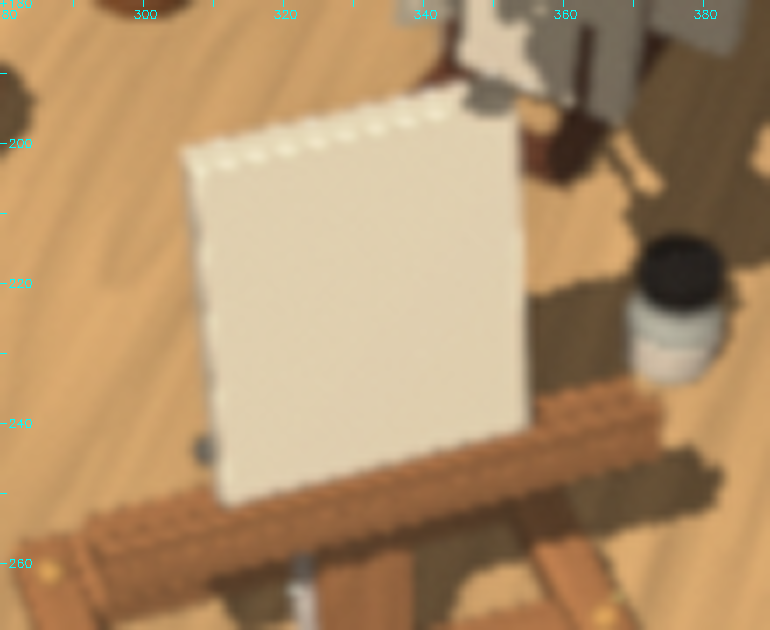

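View pics/w17.png

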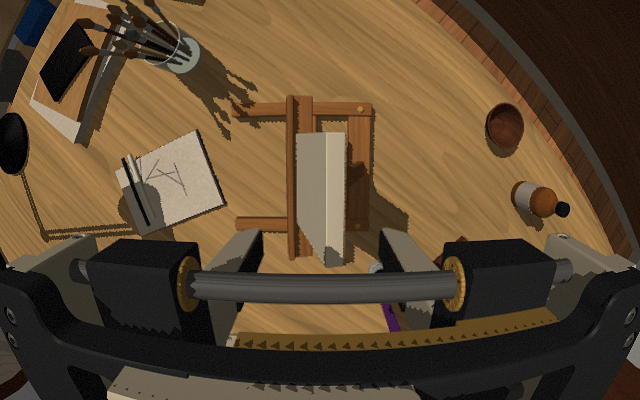

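```bash
python3 - <<'E'
from cov import *
s=load('s17');d=load('d17')
S=lambda x,y:(300+x/7-.5,130+y/7-.5); D=lambda x,y:(280+x/7-.5,180+y/7-.5)
O=[(s,S(268,105),(-9,-60,150)),(s,S(250,142),(9,-60,150)),(s,S(518,240),(-9,60,150)),(s,S(500,265),(9,60,150)),(s,S(502,410),(9,60,0)),(s,S(527,388),(-9,60,0)),
(d,D(183,150),(9,60,150)),(d,D(193,178),(-9,60,150)),(d,D(520,112),(-9,-60,150)),(d,D(222,505),(-9,60,0))]
T=Rt(q[3])
def pose(p): return q[:3]+T@p[:3], T@R.from_euler('xyz',p[3:]).as_matrix()
def res(p):
    fw,C=pose(p); return np.concatenate([proj(f,fw+C@(np.array(c)/1000))[0]-uv for f,uv,c in O])
r=least_squares(res,np.zeros(6),loss='soft_l1');print('foot tray mm',r.x[:3]*1000,'rx,ry,rz',r.x[3:]);print(np.round(res(r.x).reshape(-1,2),1).tolist())
cdraw('s17','s17o',300,130,110,90,7,*pose(r.x))
E
```

```text
foot tray mm [ 3.45341816  1.88732937 -0.20951338] rx,ry,rz [ 0.00662091  0.04607287 -0.01203145]
[[0.1, -0.3], [-0.8, -0.8], [0.5, -0.7], [-0.4, 0.8], [0.5, 1.8], [0.0, 0.4], [-0.4, 0.1], [0.3, -0.1], [0.2, -1.1], [0.2, 1.9]]
```

```bash
python3 - <<'E'
from h import *
f=load('s17')['frame'];g=load('s0')['frame']
cv2.imwrite('pics/final.png',f)
E
```

```text
(no output)
```

View pics/final.png

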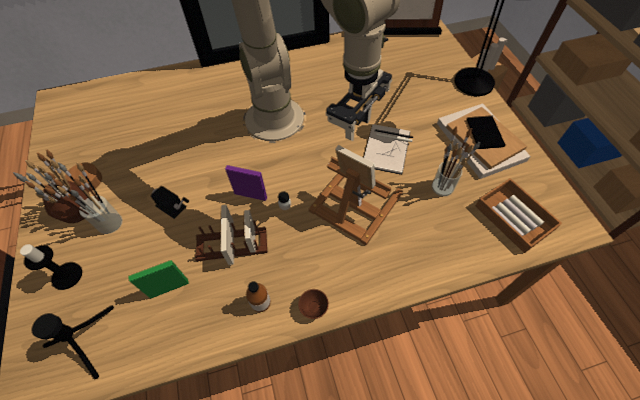

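```bash
python3 -c "
from station import env
print(env.hand_in())"
```

```text
the job is handed in; nothing more can be done
None
```

I set up the easel as asked and handed the job in at about 30.5 s of the 51 s allowed. The hand-in gives no verdict, so what follows rests on my own measurements.

- **Tray:** I pinched the left end and lifted it about 64.5 mm along the mast, then let go. In the pictures it settled back by roughly 4 mm, which puts it on the sixth notch (about 60 mm; the two views put it between 60 and 63).
- **Canvas:** I took the tall canvas from the rack and set it down in the groove while still held, with about 4 N of contact force. I then let it lean back slowly onto the rear finger before letting go.
- **Final pose, fitted from the scene and side pictures:** The foot is 3.5 mm back in the groove, 1.9 mm off the middle and 0 mm (within about 2 mm) above the ledge. The canvas leans 0.05 rad further back than the mast and is 0.01 rad out of line with the tray. The white face is to the front and the back leans on the mast.
- **Everything else:** The gripper is clear above the canvas. In the last scene picture the other canvases, the jars, bottle and bowl, and the green and purple look-alikes look unmoved; I checked this by eye only.

One small disagreement: my fitted ledge height was 2 mm below where contact was felt.

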